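Swap blanks for probes in the travel rack and wedge it tight

TASK

Make the probe rack ready for travel: take the white plastic blanks out of its clip stations and lay them in the trough behind the rack, and press every steel probe from the bench down into a free station, level, until the spring prongs have snapped over it and it is fully seated at both ends. When that is done, drive the wooden wedge, lying flat and tip first, along the lane between the rack and the cradle's front wall until the rack is hard against its back stop and the wedge is tight, and leave it there. Leave the sensor head and the tape roll where they are.

Things in the scene. Friction and masses are not known exactly. Their poses are not given: they have to be found in the camera images.
- probe0_mid (a point): test probe: round steel body 16 mm diameter, 112 mm long, with a black square grip collar 22 x 22 mm, 26 mm long, round its middle; 70 g. The point is its centre (11 mm above what it lies on); x is its long axis, both ends alike. There are two or three probes; an absent one reads None.
- probe1_mid (a point): test probe: round steel body 16 mm diameter, 112 mm long, with a black square grip collar 22 x 22 mm, 26 mm long, round its middle; 70 g. The point is its centre (11 mm above what it lies on); x is its long axis, both ends alike. There are two or three probes; an absent one reads None.
- probe2_mid (a point): test probe: round steel body 16 mm diameter, 112 mm long, with a black square grip collar 22 x 22 mm, 26 mm long, round its middle; 70 g. The point is its centre (11 mm above what it lies on); x is its long axis, both ends alike. There are two or three probes; an absent one reads None.
- blank0_mid (a point): storage blank clipped in a station at the start: plain white plastic, round body 16 mm diameter, 90 mm long, square collar 22 x 22 mm, 24 mm long, round its middle; 30 g. The point is its centre; x is its long axis. There are two blanks; an absent one reads None. It lifts straight out with some 5 to 12 N.
- blank1_mid (a point): storage blank clipped in a station at the start: plain white plastic, round body 16 mm diameter, 90 mm long, square collar 22 x 22 mm, 24 mm long, round its middle; 30 g. The point is its centre; x is its long axis. There are two blanks; an absent one reads None. It lifts straight out with some 5 to 12 N.
- blank2_mid (a point): storage blank clipped in a station at the start: plain white plastic, round body 16 mm diameter, 90 mm long, square collar 22 x 22 mm, 24 mm long, round its middle; 30 g. The point is its centre; x is its long axis. There are two blanks; an absent one reads None. It lifts straight out with some 5 to 12 N.
- trough (a point): middle of the floor (4 mm above the bench) of the shallow trough along the back edge of the cradle, beyond the rack: inside 38 mm along x (away from the robot), 220 mm along y, lips 8 mm high. Two blanks fit end to end, lying along y; a blank lying in it has its centre 11 mm above this point. Wide fingers do not fit beside a collar in it: let go just above the lips.
- station0 (a point): clip station (the robot's right one) on the grey rack: where a seated probe's centre lies, 45 mm above the bench; x is the seated probe's axis (away from the robot), z up. Two pairs of sprung steel prongs, 12 mm wide, stand 38 mm before and behind the point; between them, within 30 mm of it, fingers have free way down to the rack's plate 31 mm below. Which probe goes where is free.
- station1 (a point): middle clip station, alike; stations lie 62 mm apart along y, so open the fingers little beside a loaded one. The prongs' tops are 16 mm above the point and flare to 24 mm; their rounded lips 6 mm above it leave 12 mm. A probe pressed straight down, level, with some 5 to 12 N passes the lips, which close over it, and rests on two blocks; lifting it out takes several newtons.
- station2 (a point): left clip station, alike. A probe that only lies on the flares or lips is still 8 mm or more too high.
- wedge_head (a point): beech wedge lying flat, 130 mm long, 22 mm high, 50 g. The point is the centre of its parallel-sided head, 30 mm long and 19 mm wide, 11 mm above what it lies on; x points from the head to the thin tip, z up. From 15 mm ahead of the point it tapers over 100 mm from 19 to 4 mm; its +y side is straight, all the taper is on its -y side.
- wedge_tip (a point): the middle of the wedge's blunt thin tip, 115 mm ahead of the head's centre and 7.5 mm to its +y side, half-way up the wedge; axes as at the head
- lane_mouth (a point): mouth of the wedge lane, at the foot of the inner face of the fixed aluminium cradle's front wall, on its plate, 4 mm above the bench. y points along the lane (driving direction, robot's right to left), x from the wall across to the rack, z up. Lane open above and at the mouth; the wall (8 mm thick, 22 mm high) starts 15 mm outside the mouth, the plate 32 mm outside it.
- lane_in (a point): point 42 mm inside the lane along y, same axes. Gap between wall and rack (front face 17 mm high, corner bevelled): at the mouth 7.75 mm plus joint rack, narrowing by 0.15 mm per mm up to this point, then constant. The wedge goes in tip first, straight +y side against the wall; with the rack at its stop it is tight with its tip about 65 mm inside the mouth, head centre 50 mm outside.
- rack (a joint): how far the clip rack has slid in its cradle away from the front wall (m): 0 nearest the wall, 0.006 against the back stop; it rubs with about 1.5 N and the wedge pushes it back as it is driven in (a push of a few newtons till the stop, then stiff)
- power_head: bystander: white round sensor head 50 x 63 x 16 mm, origin under its centre
- tape_roll: bystander: roll of tape 70 x 69 x 24 mm, origin under its centre
Things that resemble listed ones, but are neither listed nor needed, are in the scene too. What is shaped like the part that bears blank0_mid but blue is not meant.

How it is judged:
On the way, in this order (a step that is already met when the one before it is completed fails the run):
1. every blank lies in the trough and every probe is snapped into a clip station (x of blank0_mid in the frame of trough between -0.022 and 0.022 m and y of blank0_mid in the frame of trough between -0.105 and 0.105 m and z of each of blank0_mid, blank1_mid, blank2_mid in the frame of trough below 0.025 m and x of blank1_mid in the frame of trough between -0.022 and 0.022 m and y of blank1_mid in the frame of trough between -0.105 and 0.105 m and x of blank2_mid in the frame of trough between -0.022 and 0.022 m and y of blank2_mid in the frame of trough between -0.105 and 0.105 m and ((horizontal distance between probe0_mid and station0 below 0.012 m and z of probe0_mid in the frame of station0 between -0.003 and 0.003 m and angle between the x axis of probe0_mid and the x axis of station0, either way round below 0.09 rad) or (horizontal distance between probe0_mid and station1 below 0.012 m and z of probe0_mid in the frame of station1 between -0.003 and 0.003 m and angle between the x axis of probe0_mid and the x axis of station1, either way round below 0.09 rad) or (horizontal distance between probe0_mid and station2 below 0.012 m and z of probe0_mid in the frame of station2 between -0.003 and 0.003 m and angle between the x axis of probe0_mid and the x axis of station2, either way round below 0.09 rad)) and ((horizontal distance between probe1_mid and station0 below 0.012 m and z of probe1_mid in the frame of station0 between -0.003 and 0.003 m and angle between the x axis of probe1_mid and the x axis of station0, either way round below 0.09 rad) or (horizontal distance between probe1_mid and station1 below 0.012 m and z of probe1_mid in the frame of station1 between -0.003 and 0.003 m and angle between the x axis of probe1_mid and the x axis of station1, either way round below 0.09 rad) or (horizontal distance between probe1_mid and station2 below 0.012 m and z of probe1_mid in the frame of station2 between -0.003 and 0.003 m and angle between the x axis of probe1_mid and the x axis of station2, either way round below 0.09 rad)) and ((horizontal distance between probe2_mid and station0 below 0.012 m and z of probe2_mid in the frame of station0 between -0.003 and 0.003 m and angle between the x axis of probe2_mid and the x axis of station0, either way round below 0.09 rad) or (horizontal distance between probe2_mid and station1 below 0.012 m and z of probe2_mid in the frame of station1 between -0.003 and 0.003 m and angle between the x axis of probe2_mid and the x axis of station1, either way round below 0.09 rad) or (horizontal distance between probe2_mid and station2 below 0.012 m and z of probe2_mid in the frame of station2 between -0.003 and 0.003 m and angle between the x axis of probe2_mid and the x axis of station2, either way round below 0.09 rad))), for 0.2 s.
2. the wedge is driven tight and the rack stands at its back stop (y of wedge_tip in the frame of lane_mouth above 0.058 m and x of wedge_tip in the frame of lane_mouth between -0.003 and 0.009 m and z of wedge_tip in the frame of lane_mouth below 0.016 m and value of joint rack above 0.0048 m), for 0.2 s.
At the end, for the whole second after the job is handed in: each blank in the trough; each probe in a station (12 mm in plan, 3 mm in height, 0.09 rad); wedge tip over 58 mm inside the mouth, -3 to 9 mm from the wall, under 16 mm above the plate; joint rack over 0.0048; all at rest (all of step 1 and all of step 2 and linear speed of each of probe0, probe1, probe2, wedge, blank0, blank1, blank2 below 0.02 m/s); the robot touches nothing.
It fails at once if the sensor head is moved more than 3 cm (distance of power_head from where it was at the start of the episode above 0.03 m).
It fails at once if the tape roll is moved more than 3 cm (distance of tape_roll from where it was at the start of the episode above 0.03 m).
Of blank0, blank1, blank2 only 2 to 2 are there at a start; the rules pass over those that are not, and their reading is None.
Of probe0, probe1, probe2 only 2 to 3 are there at a start; the rules pass over those that are not, and their reading is None.
At some moment in a run one of probe0, probe1, probe2 may be knocked a few centimetres aside while the robot is not near it.
Once in a run the grip may slacken for a moment while it holds something.
It also fails if it takes over 200 s, if anything falls off the work surface, if the arm or the gripper's body presses on something with over 40 N, if the wrist force passes 120 N, or if a joint passes its speed limit or range.

ROBOT

A 7-joint arm with a two-finger parallel gripper is mounted at the origin on a cart in front of the work surface, level with it; the furniture and walls round the work are solid. World frame = base frame: x ahead of the robot, y to its left, z up, the work surface at z = 0. Lengths are in m, angles in rad, forces in N, time in s.
With the tool pointing down it reaches from about 0.4 to 0.85 m from the base axis. Payload 4.5 kg.
Tool frame: the origin (TCP) lies at the very end of the fingers, on their centre line; the grasp point (between the pads) lies bot.grip_depth behind it (bot.grip_depth is the distance from the TCP to the grasp point, in m); z points along the fingers, y is the line along which they close (so a half turn about z gives the same grasp; the last joint's range is limited). The gripper opens to 88 mm and grips with 3 to 60 N. Pads are 18 mm wide; open, the fingers measure 123 mm over their backs; the gripper's body (75 mm by 187 mm) begins 45 mm behind the grasp point.
Start: joints at [1.318, 0.689, -0.195, 1.565, 0.157, 0.902, -0.215], TCP at [0.177, -0.599, 0.239] pointing down, gripper open.
Joint ranges: [-3.01, 3.01], [-0.46, 2.08], [-1.47, 1.51], [0.13, 2.56], [-1, 4.14], [0.04, 2.09], [-2.66, 2.66]. Speed limits (rad/s): [2.57, 2.57, 3.14, 3.14, 3.14, 3.14, 3.14].

INTERFACE

Orientations are given as a rotation vector (axis times angle).
In Python, from station import bot gives the robot as it stands.
- The arm moves only by the tool carry_out, never from a script. Its argument "deltas" is a list of rows, each a list of 7 numbers: the shift along the world's x, y, z in mm, then the turn, a rotation vector about the world's x, y, z in degrees, then the gripper's target within -1 to 1 (shut at 1, half-way at 0, fully open at -1). In form: [[tx, ty, tz, rx, ry, rz, fingers], ...]. A call has 1 to 5 rows; each row shifts and turns the commanded pose from where the row before left it; what a row does not reach is not made up. A row lasts 1/8 s, in which the tool goes at most 62.5 mm and 10.7 degrees, less where a joint would pass 70% of its speed; a pose out of reach is approached as far as the arm can. A call is refused whole if a number of a shift passes 62.5 or a number of a turn 10.7, either way. A call with a gripper value outside its range is refused whole. The fingers move at their own pace and stop on an object; "squeeze" is the grip in N (left out, the last holds). Time passes only in rows, so rows that do not move let the fingers close. It gives the time, the measured TCP pose, the force, the opening and the grip force at its end, in the units of the state.
- bot.sense(): the state, without advancing time (a new reading comes with each control period).
- bot.get_image(name): name is "scene" or "side" or "wrist"; returns a dict with "color" (480x640x3 uint8, red, green, blue), "depth" (480x640 float32, m along the optical axis (not along the pixel's ray), 0 where there is no reading), "mtx" (3x3 intrinsics, pixels), "origin" and "orientation" of the camera in the world. Camera axes: x right, y up, looking along -z (the intrinsics and any distortion apply to the point x, -y, -z); pixel columns grow to the right and rows downward; lengths in m; the calibration is good to about 2 mm. A picture is of the moment at which its call begins.
- bot.finish_job(): hands the job in; it is judged then, once.
Trained networks look in a picture, given as the dict that the camera call returned (one of the last four; its "shot" number tells which), for a name from the list of things; names that differ only in an ending like _2 or _b are one class to them, and where a whole thing is asked for, a point or a joint stands for the part that bears it (a point fixed in the world has none). Each returns a list of dicts, best first, with "score" (0 to 1); they miss things now and then, are a little off and sometimes report something else, mostly with a low value. They report only what shows in the picture. A call takes as long as a camera call. They do not tell look-alikes from the thing itself.
- bot.regions_of(picture, target): "region" (480x640 bool, what is visible of it) and "extent" ([left, top, right, bottom] in pixels, round what is visible of it).
The state is a dict: "t": time; "joint_positions": joint angles; "dq": joint speeds; "effort": joint torques, N m; "tool_pos": TCP position; "tool_rot": TCP orientation; "wrist_force": force on the tool from outside, world axes, zero at the start; "torque": the same for the moment, N m; "gripper_width": opening from 0.0 (shut) to 1.0 (fully open); "gripper_force": force on a finger pad.
Only numpy, scipy, OpenCV 4.12 (cv2) and the standard library are available. Lean on these libraries where they do the work, as an engineer would, in place of code of your own. Each camera call takes 0.05 s, during which the arm holds its last target. There are 200 camera calls.

## Working session

There is one attempt and no reset: what is moved stays moved. The work goes in short steps, Python scripts to look and compute and a tool call to move; the robot and the scene stay as the last step left them, time stands still between calls to the robot, and variables do not carry over. Pictures are saved under pics/ and viewed, at most 14 in all, crops included, and the job is handed in when it is done.

Besides the shell and the picture viewer there is one more tool, called after "Call:" by a JSON object that holds its "api" and its "payload", one argument or row to a line. carry_out: Moves the arm, as the interface text tells. Its arguments: {"type":"object","properties":{"deltas":{"type":"array","items":{"type":"array","items":{"type":"number"}}},"squeeze":{"type":"number"}},"required":["deltas"]}

```bash
ls; mkdir -p pics; cat > h.py <<'E'
from station import bot
import numpy as np, cv2
from scipy.spatial.transform import Rotation as R
def rot(p):
    o=np.array(p["orientation"],float)
    return o if o.shape==(3,3) else R.from_rotvec(o).as_matrix()
def cloud(p):
    d=p["depth"]; K=p["mtx"]; v,u=np.mgrid[:480,:640]
    c=np.stack([(u-K[0][2])/K[0][0]*d,-(v-K[1][2])/K[1][1]*d,-d],-1)
    return c@rot(p).T+np.array(p["origin"])
def save(p,n): cv2.imwrite(f"pics/{n}.png",p["color"][:,:,::-1])
def rep(p,names,thr=0.3):
    W=cloud(p)
    for n in names:
        for r in bot.regions_of(p,n):
            if r["score"]<thr: continue
            m=r["region"]&(p["depth"]>0)
            if m.sum()<5: continue
            q=W[m]; col=p["color"][m].mean(0).astype(int)
            c,s,a=cv2.minAreaRect((q[:,:2]*1000).astype(np.float32))
            print(n,round(r["score"],2),[int(x) for x in r["extent"]],"med",q.mean(0).round(3),"ztop",np.percentile(q[:,2],95).round(3),"rect",np.round(c),np.round(s),round(a),"rgb",col)
E
python3 - <<'E'
from h import *
s=bot.sense(); print(s, bot.grip_depth)
for n in ("scene","side"):
    p=bot.get_image(n); save(p,n+"0"); print(n,p["origin"],p["orientation"],p["mtx"])
    rep(p,["probe0_mid","blank0_mid","wedge_head","rack","power_head","tape_roll"])
E
```

```text
pics
{'t': 0.0, 'joint_positions': array([ 1.31778326,  0.68998459, -0.1945093 ,  1.56630322,  0.15728189,
        0.90248942, -0.2150645 ]), 'dq': array([ 0.00147258, -0.00057213, -0.00053191, -0.00027012,  0.00013616,
        0.00072853,  0.00084661]), 'effort': array([-7.70202168e-04, -5.27565265e+01, -1.26669366e+00, -1.53428131e+01,
       -5.25245850e-02,  6.52953837e-03,  1.43925954e-04]), 'tool_pos': array([ 0.17659351, -0.59889627,  0.2379204 ]), 'tool_rot': array([-3.10758254e+00, -4.48886634e-01,  5.82721150e-04]), 'wrist_force': array([ 0.44291905,  0.36735849, -0.46353722]), 'torque': array([-0.03776402,  0.00451626,  0.01814462]), 'gripper_force': 0.0, 'gripper_width': 0.9965949801330134} 0.0187
scene [-0.01539524 -0.92169105  0.67335311] [ 0.88250303 -0.34661225 -0.64259725] [[476.77784462   0.         321.34344882]
 [  0.         476.77784462 237.49479686]
 [  0.           0.           1.        ]]
blank0_mid 0.6 [290, 213, 294, 220] med [ 0.537 -0.186  0.049] ztop 0.053 rect [ 537. -186.] [14. 11.] 4 rgb [173 168 163]
blank0_mid 0.55 [433, 287, 445, 319] med [ 0.607 
[... 940 characters left out ...]
[ 0.515 -0.164  0.049] ztop 0.056 rect [ 522. -180.] [ 55. 107.] 32 rgb [147 144 140]
wedge_head 0.65 [401, 282, 416, 338] med [ 0.372 -0.265  0.017] ztop 0.023 rect [ 373. -266.] [ 24. 133.] 11 rgb [133 114  91]
rack 0.59 [212, 290, 347, 393] med [ 0.539 -0.091  0.023] ztop 0.054 rect [ 550. -114.] [182. 157.] 70 rgb [94 95 97]
rack 0.53 [413, 262, 445, 283] med [ 0.347 -0.402  0.011] ztop 0.016 rect [ 351. -422.] [60. 79.] 10 rgb [128 127 125]
power_head 0.72 [414, 267, 446, 280] med [ 0.347 -0.401  0.012] ztop 0.016 rect [ 349. -407.] [51. 52.] 18 rgb [128 127 124]
tape_roll 0.97 [216, 262, 252, 291] med [ 0.706 -0.274  0.014] ztop 0.024 rect [ 722. -293.] [ 67. 116.] 44 rgb [124 118 101]
```

View pics/scene0.png

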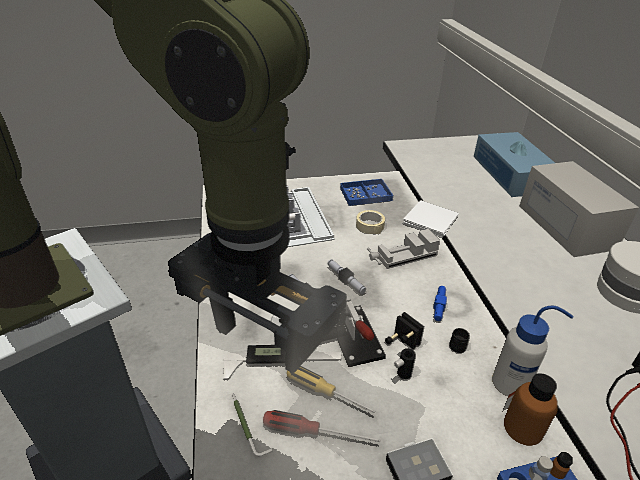

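View pics/side0.png

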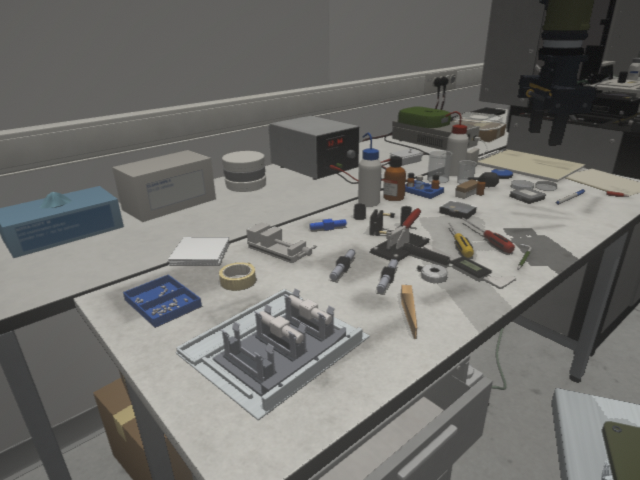

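The scene view is mostly blocked by the arm. The side view shows two probes at (343,265) and (388,273), the wedge at (408,310), blanks in the right and middle stations at (308,310) and (278,330), and the left station empty. Next I move above the work for a look with the wrist camera.

Call:
{"api": "carry_out", "payload": {
  "deltas": [
    [20,30,45,0,0,0,-1],
    [35,45,20,0,0,0,-1],
    [38,45,15,0,0,0,-1],
    [38,45,15,0,0,0,-1],
    [38,45,15,0,0,0,-1]
  ],
  "squeeze": 20
}}

```text
t: 1.32
tool_pos: [0.3469, -0.3879, 0.3495]
tool_rot: [3.109, 0.449, 0.001]
wrist_force: [1.0, -1.3, 0.5]
gripper_width: 0.999
gripper_force: 0.0
```

Call:
{"api": "carry_out", "payload": {
  "deltas": [
    [38,45,10,0,0,0,-1],
    [38,45,0,0,0,0,-1],
    [38,45,0,0,0,0,-1],
    [0,0,0,0,0,0,-1],
    [0,0,0,0,0,0,-1]
  ]
}}

```text
t: 1.95
tool_pos: [0.4594, -0.255, 0.3587]
tool_rot: [3.109, 0.449, -0.001]
wrist_force: [-0.5, -0.9, 0.5]
gripper_width: 1.001
gripper_force: 0.0
```

```bash
python3 - <<'E'
from h import *
s=bot.sense(); print(s["tool_pos"],s["tool_rot"])
for n in ("wrist","scene"):
    p=bot.get_image(n); save(p,n+"1"); print(n,p["origin"],p["orientation"],p["mtx"][0])
    rep(p,["probe0_mid","blank0_mid","wedge_head","rack","power_head","tape_roll"])
E
```

```text
[ 0.45939917 -0.25497509  0.3586844 ] [ 3.10869983e+00  4.48697326e-01 -1.19301488e-03]
wrist [ 0.53019549 -0.2338587   0.50505198] [-0.24983629  0.18683319 -1.27379766] [330.40751117   0.         324.73424291]
probe0_mid 0.6 [359, 215, 426, 250] med [ 0.43  -0.37   0.019] ztop 0.023 rect [ 429. -371.] [111.  21.] 89 rgb [77 76 80]
probe0_mid 0.6 [163, 28, 316, 181] med [ 0.539 -0.105  0.019] ztop 0.056 rect [ 535. -107.] [184. 129.] 66 rgb [115 116 121]
blank0_mid 0.81 [251, 108, 299, 165] med [ 0.518 -0.172  0.053] ztop 0.057 rect [ 517. -171.] [24. 87.] 75 rgb [207 204 202]
blank0_mid 0.64 [552, 120, 572, 179] med [ 0.614 -0.561  0.017] ztop 0.023 rect [ 617. -567.] [90. 31.] 36 rgb [ 19  52 133]
wedge_head 0.72 [386, 159, 461, 193] med [ 0.524 -0.387  0.019] ztop 0.023 rect [ 523. -391.] [120.  23.] 85 rgb [100  99 104]
rack 0.89 [163, 26, 319, 179] med [ 0.539 -0.105  0.019] ztop 0.056 rect [ 534. -110.] [178. 129.] 66 rgb [115 116 121]
power_head 0.86 [379, 267, 411, 303] med [ 0.348 -0.408  0.014] ztop 0.018 rect [ 343. -411.] [59. 52.] 22 rgb [162 160 157]
power_head 0.63 [38
[... 639 characters left out ...]
ed [ 0.61  -0.568  0.018] ztop 0.024 rect [ 613. -566.] [91. 24.] 30 rgb [ 29  54 115]
blank0_mid 0.33 [264, 202, 287, 208] med [ 0.538 -0.119  0.049] ztop 0.057 rect [ 552. -107.] [67. 56.] 41 rgb [131 127 122]
wedge_head 0.64 [229, 262, 279, 294] med [ 0.369 -0.279  0.016] ztop 0.024 rect [ 372. -267.] [ 23. 131.] 13 rgb [79 64 47]
rack 0.96 [243, 182, 303, 243] med [ 0.521 -0.128  0.026] ztop 0.057 rect [551. -85.] [248. 132.] 65 rgb [78 78 78]
power_head 0.64 [271, 310, 301, 337] med [ 0.343 -0.416  0.014] ztop 0.018 rect [ 347. -413.] [52. 47.] 14 rgb [133 131 126]
tape_roll 0.59 [358, 211, 384, 234] med [ 0.702 -0.285  0.016] ztop 0.025 rect [ 704. -282.] [70. 68.] 23 rgb [107 101  84]
```

View pics/wrist1.png

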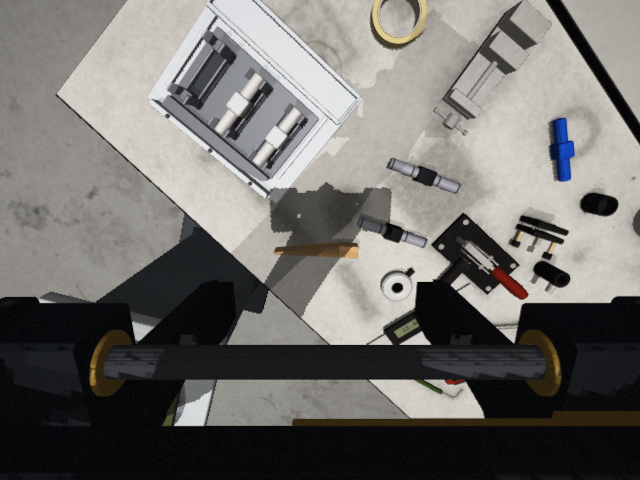

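The wrist view shows two probes at (392,232) and (425,175), the wedge at (318,250) with its tip left at (277,250), the blanks at (238,103) and (278,138), and the empty left station at (202,68). The blue look-alike is at (563,148), and the rack's axis is about -15°. I'll go above the rack and align with it.

Call:
{"api": "carry_out", "payload": {
  "deltas": [
    [15,45,-10,0,0,-8,-1],
    [15,45,-10,0,0,-8,-1],
    [15,45,-10,0,0,-8,-1],
    [10,10,-10,0,0,-7,-1],
    [0,0,0,0,0,0,-1]
  ]
}}

```text
t: 3.28
tool_pos: [0.515, -0.1081, 0.3181]
tool_rot: [-3.117, 0.392, 0.002]
wrist_force: [-1.1, -0.1, 1.0]
gripper_width: 1.001
gripper_force: 0.0
```

```bash
python3 - <<'E'
from h import *
s=bot.sense(); print(s["tool_pos"],s["tool_rot"],s["joint_positions"].round(2))
p=bot.get_image("wrist"); save(p,"wrist2"); np.savez("w2.npz",**{k:np.array(v) for k,v in p.items()})
rep(p,["probe0_mid","blank0_mid","wedge_head","rack"])
W=cloud(p)
for (u,v) in [(320,240),(320,100),(100,240),(500,240)]: print(u,v,W[v,u].round(3))
E
```

```text
[ 0.51498431 -0.10813389  0.31814865] [-3.11702616e+00  3.91707901e-01  2.08923476e-03] [ 0.2   0.46 -0.13  1.75  0.07  0.93 -1.78]
probe0_mid 0.64 [481, 196, 567, 223] med [ 0.431 -0.371  0.018] ztop 0.023 rect [ 428. -374.] [117.  26.] 85 rgb [86 85 89]
blank0_mid 0.65 [360, 152, 386, 219] med [ 0.518 -0.17   0.053] ztop 0.057 rect [ 517. -170.] [21. 88.] 65 rgb [125 120 117]
wedge_head 0.81 [415, 239, 497, 287] med [ 0.377 -0.277  0.021] ztop 0.024 rect [ 408. -215.] [223. 108.] 55 rgb [124  97  64]
320 240 [ 0.452 -0.085  0.001]
320 100 [ 0.636 -0.132  0.004]
100 240 [ 0.444  0.799 -0.747]
500 240 [ 0.387 -0.341 -0.   ]
```

View pics/wrist2.png

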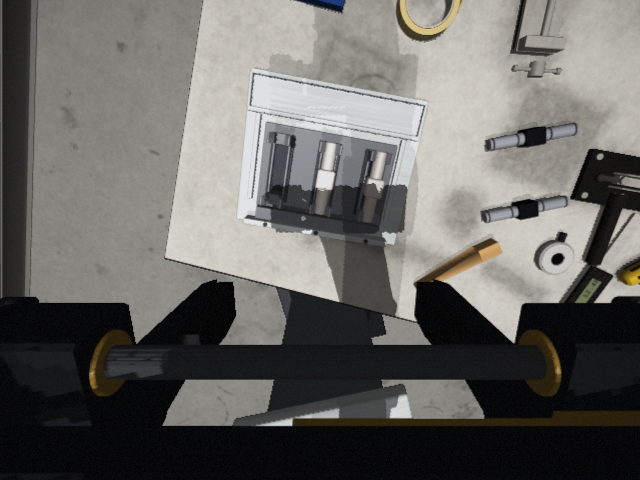

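```bash
python3 - <<'E'
from h import *
p=dict(np.load("w2.npz")); W=cloud(p); 
box=(p["depth"]>0)&(abs(W[...,0]-.55)<.18)&(abs(W[...,1]+.11)<.18)
box[290:]=False
def blobs(m,mn):
    n,l,st,_=cv2.connectedComponentsWithStats(m.astype(np.uint8))
    for i in range(1,n):
        if st[i,4]<mn: continue
        q=W[l==i]; c,s,a=cv2.minAreaRect((q[:,:2]*1000).astype(np.float32))
        d=q[:,:2]-q[:,:2].mean(0); e=np.linalg.svd(d,full_matrices=False)[2][0]
        print(st[i,:5],"mean",q.mean(0).round(4),"rect",np.round(c,1),np.round(s,1),round(a,1),"pca",np.degrees(np.arctan2(e[1],e[0])).round(1))
z=W[...,2]
print("high");blobs(box&(z>.044)&(z<.07),15)
print("wall");blobs(box&(z>.0235)&(z<.03),40)
print("cradle");blobs(box&(z>.0028)&(z<.07),500)
print("hist",np.histogram(z[box],bins=np.arange(-.004,.068,.004)))
E
```

```text
high
[266 132   8  12  81] mean [ 0.6055 -0.0642  0.0574] rect [605.5 -63.8] [ 7.2 12.7] 70.3 pca 157.7
[284 135   6  12  60] mean [ 0.5976 -0.0821  0.0578] rect [597.2 -82.2] [ 6.9 12.6] 74.4 pca 155.8
[ 308  141   34   76 1228] mean [ 0.5433 -0.1147  0.0542] rect [ 541.6 -114. ] [26.7 89.7] 65.9 pca 155.8
[ 357  150   36   76 1210] mean [ 0.518  -0.1709  0.0541] rect [ 516.2 -170.6] [26.6 89.5] 65.8 pca 155.7
[259 194   8  12  71] mean [ 0.5368 -0.0332  0.0573] rect [536.2 -32.8] [ 7.2 12.9] 65.6 pca 154.6
[275 197   6  12  54] mean [ 0.5289 -0.0514  0.0577] rect [528.7 -50.7] [ 7.3 12.8] 71.5 pca 157.3
wall
[399   0  20  34 194] mean [ 0.6974 -0.2517  0.0245] rect [ 694.8 -252.2] [40.7 11.4] 13.0 pca -163.3
[416  21  27  15 160] mean [ 0.6767 -0.2754  0.0244] rect [ 677.3 -274.8] [30.8 12.5] 81.1 pca 79.3
[ 254  206  125   28 1335] mean [ 0.4876 -0.0845  0.0256] rect [485.1 -88.6] [169.8  16.2] 65.9 pca -113.7
[243 218 143  29 842] mean [ 0.4727 -0.0819  0.0265] rect [471.8 -82.7] [198.9   8.6] 65.9 pca -114.2
cradle
[395   0  48  41 854] mean [ 0.6871 -0.2602  0.0197] rect [ 689.  -262.9] [62.5 23.5] 48.4 pca -134.6
[  236    68   193   179 25756] mean [ 0.5627 -0.1223  0.0154] rect [ 553.8 -120.4] [231.9 203.4] 65.9 pca -113.8
hist (array([10151, 31987,  7319,  6629,  3790,   403,  1116,  2383,    80,
          34,   223,    25,    81,   520,  1196,   677,   230]), array([-0.004,  0.   ,  0.004,  0.008,  0.012,  0.016,  0.02 ,  0.024,
        0.028,  0.032,  0.036,  0.04 ,  0.044,  0.048,  0.052,  0.056,
        0.06 ,  0.064]))
```

```bash
cat >> h.py <<'E'
A=np.radians(-24.1); X=np.array([np.cos(A),np.sin(A)]); Y=np.array([-X[1],X[0]]); S1=np.array([.5419,-.1143])
def toR(xy): d=np.asarray(xy)-S1; return np.stack([d@X,d@Y],-1)
def toW(x,y): return S1+x*X+y*Y
E
python3 - <<'E'
from h import *
p=dict(np.load("w2.npz")); W=cloud(p); r=toR(W[...,:2]); z=W[...,2]
ok=(p["depth"]>0)&(np.arange(480)[:,None]<290)
for y0 in (-.05,.03):
    m=ok&(abs(r[...,1]-y0)<.01)
    for x in np.arange(.05,.126,.003):
        k=m&(abs(r[...,0]-x)<.0015)
        if k.sum(): print(round(x,3),np.median(z[k]).round(4),end="; ")
    print()
k=ok&(abs(r[...,0]-.09)<.01)
for y in np.arange(-.14,.14,.005):
    j=k&(abs(r[...,1]-y)<.0025)
    if j.sum(): print(round(y,3),np.median(z[j]).round(4),end="; ")
for n,q in dict(st0=toW(0,-.062),st1=S1,st2=toW(0,.062),trL=toW(.092,.052),trR=toW(.092,-.052)).items(): print(n,q.round(4))
E
```

```text
0.05 0.0106; 0.053 0.0106; 0.056 0.0051; 0.059 0.0046; 0.062 0.0046; 0.065 0.0091; 0.068 0.0124; 0.071 0.0105; 0.074 0.0042; 0.077 0.0044; 0.08 0.0044; 0.083 0.0045; 0.086 0.0044; 0.089 0.0046; 0.092 0.0044; 0.095 0.0047; 0.098 0.0046; 0.101 0.0045; 0.104 0.0044; 0.107 0.0046; 0.11 0.0119; 0.113 0.0125; 0.116 0.001; 0.119 0.0006; 0.122 0.0006; 0.125 0.0005; 
0.05 0.0103; 0.053 0.0105; 0.056 0.0045; 0.059 0.0044; 0.062 0.0044; 0.065 0.0061; 0.068 0.0125; 0.071 0.0106; 0.074 0.0043; 0.077 0.0044; 0.08 0.0046; 0.083 0.0044; 0.086 0.0042; 0.089 0.0046; 0.092 0.0046; 0.095 0.0046; 0.098 0.0045; 0.101 0.0047; 0.104 0.0043; 0.107 0.0048; 0.11 0.0119; 0.113 0.0125; 0.116 0.0012; 0.119 0.0004; 0.122 0.0003; 0.125 0.0004; 
-0.14 0.0002; -0.135 0.0003; -0.13 0.0006; -0.125 0.0005; -0.12 0.0005; -0.115 0.0107; -0.11 0.0097; -0.105 0.0045; -0.1 0.0043; -0.095 0.0043; -0.09 0.0042; -0.085 0.0047; -0.08 0.0047; -0.075 0.0043; -0.07 0.0044; -0.065 0.0044; -0.06 0.0045; -0.055 0.0042; -0.05 0.0046; -0.045 0.0046; -0.04 0.0048; -0.035 0.0047; -0.03 0.0045; -0.025 0.0046; -0.02 0.0044; -0.015 0.0045; -0.01 0.0045; -0.005 0.0045; 0.0 0.0043; 0.005 0.0045; 0.01 0.0046; 0.015 0.0046; 0.02 0.0045; 0.025 0.0047; 0.03 0.0046; 0.035 0.0043; 0.04 0.0046; 0.045 0.0045; 0.05 0.0046; 0.055 0.0047; 0.06 0.0049; 0.065 0.0046; 0.07 0.0045; 0.075 0.0044; 0.08 0.0047; 0.085 0.0044; 0.09 0.0046; 0.095 0.0047; 0.1 0.0046; 0.105 0.0045; 0.11 0.0074; 0.115 0.0119; 0.12 0.0005; 0.125 0.0008; 0.13 0.0005; 0.135 0.0005; 0.14 0.0006; st0 [ 0.5166 -0.1709]
st1 [ 0.5419 -0.1143]
st2 [ 0.5672 -0.0577]
trL [ 0.6471 -0.1044]
trR [ 0.6046 -0.1993]
```

Call:
{"api": "carry_out", "payload": {
  "deltas": [
    [1,-32,-40,0,0,-5,0.1],
    [0.6,-31,-45,0,0,-4.8,0.1],
    [0,0,-60,0,0,0,0.1],
    [0,0,-60,0,0,0,0.1],
    [0,0,0,0,0,0,0.1]
  ],
  "squeeze": 30
}}

```text
t: 4.15
tool_pos: [0.5129, -0.1724, 0.1103]
tool_rot: [-3.07, 0.664, 0.015]
wrist_force: [0.8, 1.0, 0.1]
gripper_width: 0.463
gripper_force: 0.0
```

Call:
{"api": "carry_out", "payload": {
  "deltas": [
    [1,0,0,0,0,0,0.1],
    [0,0,0,0,0,0,0.1]
  ]
}}

```text
t: 4.4
tool_pos: [0.5195, -0.1732, 0.1167]
tool_rot: [3.07, -0.663, 0.009]
wrist_force: [-0.3, 0.3, 0.0]
gripper_width: 0.453
gripper_force: 0.0
```

Call:
{"api": "carry_out", "payload": {
  "deltas": [
    [-1,0,-20,0,0,0,0.1],
    [0,0,-15,0,0,0,0.1],
    [0,0,0,0,0,0,0.1],
    [0,0,0,0,0,0,0.1]
  ]
}}

```text
t: 4.9
tool_pos: [0.5169, -0.1726, 0.0794]
tool_rot: [3.071, -0.663, 0.002]
wrist_force: [-0.2, 0.0, 0.5]
gripper_width: 0.449
gripper_force: 0.0
```

Call:
{"api": "carry_out", "payload": {
  "deltas": [
    [0,1.5,-25,0,0,0,0.1],
    [0,0,-20,0,0,0,0.1],
    [0,0,0,0,0,0,0.1],
    [0,0,0,0,0,0,1],
    [0,0,0,0,0,0,1]
  ]
}}

```text
t: 5.52
tool_pos: [0.5171, -0.1712, 0.0347]
tool_rot: [3.071, -0.663, 0.003]
wrist_force: [-0.1, -0.5, -0.2]
gripper_width: 0.248
gripper_force: 11.8
```

Call:
{"api": "carry_out", "payload": {
  "deltas": [
    [0,0,0,0,0,0,1],
    [0,0,0,0,0,0,1]
  ]
}}

```text
t: 5.78
tool_pos: [0.5171, -0.1712, 0.0346]
tool_rot: [3.071, -0.663, 0.003]
wrist_force: [-0.8, -0.2, 6.6]
gripper_width: 0.245
gripper_force: 30.0
```

Call:
{"api": "carry_out", "payload": {
  "deltas": [
    [0,0,8,0,0,0,1],
    [0,0,12,0,0,0,1],
    [0,0,30,0,0,0,1],
    [0,0,35,0,0,0,1],
    [0,0,0,0,0,0,1]
  ]
}}

```text
t: 6.4
tool_pos: [0.5182, -0.1715, 0.1217]
tool_rot: [3.07, -0.663, 0.009]
wrist_force: [0.3, 0.4, 0.0]
gripper_width: 0.244
gripper_force: 30.0
```

Call:
{"api": "carry_out", "payload": {
  "deltas": [
    [8,-3,0,0,0,10,1],
    [12,-4,0,0,0,10,1],
    [12,-4,0,0,0,10,1],
    [12,-4,0,0,0,10,1],
    [12,-4,0,0,0,10,1]
  ]
}}

```text
t: 7.02
tool_pos: [0.572, -0.19, 0.118]
tool_rot: [-3.061, -0.706, 0.002]
wrist_force: [-0.4, -0.4, 0.0]
gripper_width: 0.252
gripper_force: 30.0
```

Call:
{"api": "carry_out", "payload": {
  "deltas": [
    [12,-4,0,0,0,10,1],
    [12,-4,0,0,0,10,1],
    [6.5,-0.7,0,0,0,10,1],
    [0,0,0,0,0,10,1],
    [0,0,0,0,0,0,1]
  ]
}}

```text
t: 7.65
tool_pos: [0.6021, -0.1986, 0.1178]
tool_rot: [-2.64, -1.699, 0.001]
wrist_force: [0.4, 0.8, -0.0]
gripper_width: 0.248
gripper_force: 30.0
```

Call:
{"api": "carry_out", "payload": {
  "deltas": [
    [0,0,-30,0,0,0,1],
    [0,0,-25,0,0,0,1],
    [0,0,0,0,0,0,1],
    [0,0,0,0,0,0,1]
  ]
}}

```text
t: 8.15
tool_pos: [0.6034, -0.1985, 0.0645]
tool_rot: [2.641, 1.701, 0.001]
wrist_force: [0.3, 0.3, -0.4]
gripper_width: 0.248
gripper_force: 30.0
```

Call:
{"api": "carry_out", "payload": {
  "deltas": [
    [0,0,-25,0,0,0,1],
    [0,0,-25,0,0,0,1],
    [0,0,0,0,0,0,1],
    [0,0,0,0,0,0,0.3],
    [0,0,0,0,0,0,0.3]
  ]
}}

```text
t: 8.78
tool_pos: [0.6034, -0.1988, 0.0149]
tool_rot: [2.64, 1.702, 0.002]
wrist_force: [-0.8, -0.0, 0.1]
gripper_width: 0.351
gripper_force: 0.0
```

Call:
{"api": "carry_out", "payload": {
  "deltas": [
    [0,0,30,0,0,0,0.3],
    [-20,-10,35,0,0,-10,0.3],
    [-20,20,25,0,0,-10,0.3],
    [-10,30,0,0,0,-10,0.3],
    [0,0,0,0,0,-10,0.3]
  ]
}}

```text
t: 9.4
tool_pos: [0.5527, -0.1554, 0.1052]
tool_rot: [-3.062, -0.694, -0.002]
wrist_force: [0.0, 0.4, -0.2]
gripper_width: 0.35
gripper_force: 0.0
```

```bash
python3 - <<'E'
from h import *
s=bot.sense(); print(s["tool_pos"],s["tool_rot"],s["joint_positions"].round(2))
for n in ("side","scene"):
    p=bot.get_image(n); rep(p,["blank0_mid","probe0_mid"]); save(p,n+"3")
q=bot.get_image("side")["color"][240:440,150:400]; cv2.imwrite("pics/c3.png",cv2.resize(q[:,:,::-1],None,fx=3,fy=3))
E
```

```text
[ 0.5526718  -0.15540846  0.105217  ] [-3.06231149e+00 -6.93853491e-01 -2.07365645e-03] [ 0.36  0.82 -0.29  1.83  0.4   0.55 -1.31]
blank0_mid 0.82 [244, 293, 285, 320] med [ 0.602 -0.188  0.022] ztop 0.051 rect [ 597. -174.] [ 68. 117.] 22 rgb [134 132 129]
blank0_mid 0.5 [308, 217, 344, 230] med [ 0.614 -0.558  0.014] ztop 0.022 rect [ 610. -570.] [106.  46.] 57 rgb [ 65  82 132]
probe0_mid 0.78 [377, 259, 399, 295] med [ 0.429 -0.36   0.016] ztop 0.022 rect [ 431. -370.] [ 23. 114.] 1 rgb [109 109 110]
blank0_mid 0.77 [312, 208, 327, 233] med [ 0.597 -0.207  0.021] ztop 0.027 rect [ 602. -200.] [92. 21.] 61 rgb [116 112 108]
blank0_mid 0.69 [432, 285, 445, 318] med [ 0.609 -0.568  0.018] ztop 0.023 rect [ 614. -566.] [91. 22.] 33 rgb [ 28  55 119]
blank0_mid 0.32 [286, 271, 325, 309] med [ 0.426 -0.379  0.017] ztop 0.023 rect [ 430. -373.] [ 28. 114.] 3 rgb [102 101  99]
probe0_mid 0.63 [287, 274, 325, 308] med [ 0.425 -0.38   0.017] ztop 0.023 rect [ 427. -374.] [ 21. 111.] 0 rgb [104 102 101]
```

View pics/c3.png

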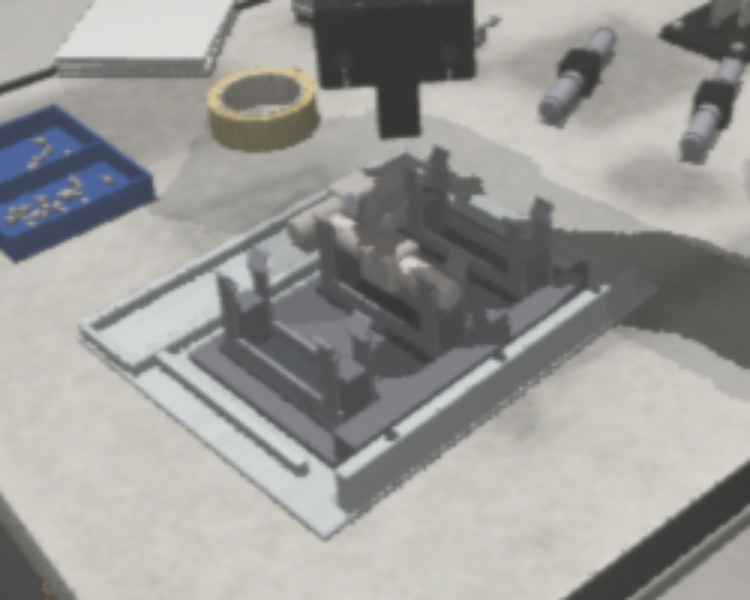

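The blank now lies in the trough at crop (365,195): top at 0.027, centre (0.602,-0.200). The middle blank comes next.

Call:
{"api": "carry_out", "payload": {
  "deltas": [
    [-5,20,0,0,0,-10,0.1],
    [-6,24,0,0,0,-10,0.1],
    [0,0,0,0,0,-10,0.1],
    [0,0,0,0,0,-10,0.1],
    [0,0,0,0,0,-10,0.1]
  ]
}}

```text
t: 10.38
tool_pos: [0.542, -0.1148, 0.1036]
tool_rot: [-3.069, 0.67, 0.0]
wrist_force: [0.6, -0.2, -0.2]
gripper_width: 0.451
gripper_force: 0.0
```

Call:
{"api": "carry_out", "payload": {
  "deltas": [
    [0,0,-15,0,0,0,0.1],
    [0,0,-10,0,0,0,0.1],
    [0,0,0,0,0,0,0.1],
    [0,0,0,0,0,0,0.1]
  ]
}}

```text
t: 10.88
tool_pos: [0.5419, -0.1148, 0.0785]
tool_rot: [-3.071, 0.662, 0.001]
wrist_force: [0.8, 0.1, -0.6]
gripper_width: 0.445
gripper_force: 0.0
```

Call:
{"api": "carry_out", "payload": {
  "deltas": [
    [0,0.5,-24,0,0,0,0.1],
    [0,0,-20,0,0,0,0.1],
    [0,0,0,0,0,0,0.1],
    [0,0,0,0,0,0,1],
    [0,0,0,0,0,0,1]
  ]
}}

```text
t: 11.5
tool_pos: [0.5426, -0.1144, 0.0357]
tool_rot: [3.071, -0.663, 0.003]
wrist_force: [-1.3, -1.3, -1.5]
gripper_width: 0.243
gripper_force: 12.0
```

Call:
{"api": "carry_out", "payload": {
  "deltas": [
    [0,0,0,0,0,0,1],
    [0,0,8,0,0,0,1],
    [0,0,12,0,0,0,1],
    [0,0,30,0,0,0,1],
    [0,0,35,0,0,0,1]
  ]
}}

```text
t: 12.12
tool_pos: [0.5417, -0.1139, 0.1212]
tool_rot: [-3.071, 0.663, 0.001]
wrist_force: [-0.4, 0.5, -0.9]
gripper_width: 0.252
gripper_force: 30.0
```

Call:
{"api": "carry_out", "payload": {
  "deltas": [
    [10,1,0,0,0,10,1],
    [13,1,0,0,0,10,1],
    [13,1,0,0,0,10,1],
    [13,1,0,0,0,10,1],
    [13,1,0,0,0,10,1]
  ]
}}

```text
t: 12.75
tool_pos: [0.6044, -0.1093, 0.1209]
tool_rot: [3.061, 0.705, 0.001]
wrist_force: [-0.9, -0.6, -0.2]
gripper_width: 0.251
gripper_force: 30.0
```

Call:
{"api": "carry_out", "payload": {
  "deltas": [
    [14,1,0,0,0,10,1],
    [14,2,0,0,0,10,1],
    [14,2,0,0,0,10,1],
    [0,0,0,0,0,10,1],
    [0,0,0,0,0,0,1]
  ]
}}

```text
t: 13.38
tool_pos: [0.6458, -0.1045, 0.1204]
tool_rot: [2.642, 1.7, 0.0]
wrist_force: [-0.5, 0.1, -0.3]
gripper_width: 0.248
gripper_force: 30.0
```

Call:
{"api": "carry_out", "payload": {
  "deltas": [
    [0,0,-30,0,0,0,1],
    [0,0,-27,0,0,0,1],
    [0,0,0,0,0,0,1],
    [0,0,0,0,0,0,1]
  ]
}}

```text
t: 13.88
tool_pos: [0.6466, -0.1041, 0.064]
tool_rot: [2.641, 1.7, 0.002]
wrist_force: [0.6, -0.1, 0.3]
gripper_width: 0.247
gripper_force: 30.0
```

Call:
{"api": "carry_out", "payload": {
  "deltas": [
    [0,0,-25,0,0,0,1],
    [0,0,-24.5,0,0,0,1],
    [0,0,0,0,0,0,1],
    [0,0,0,0,0,0,0.3],
    [0,0,0,0,0,0,0.3]
  ]
}}

```text
t: 14.5
tool_pos: [0.6465, -0.1042, 0.0145]
tool_rot: [2.64, 1.702, 0.002]
wrist_force: [0.5, -0.0, -0.2]
gripper_width: 0.354
gripper_force: 0.0
```

Call:
{"api": "carry_out", "payload": {
  "deltas": [
    [0,0,30,0,0,0,0.3],
    [0,0,45,0,0,0,0.3],
    [-20,-40,40,0,0,0,0.1],
    [-25,-50,25,0,0,5,0.1],
    [-30,-50,10,0,0,5,0.1]
  ]
}}

```text
t: 15.12
tool_pos: [0.5714, -0.2457, 0.1659]
tool_rot: [2.476, 1.928, 0.003]
wrist_force: [0.1, -0.2, -0.4]
gripper_width: 0.451
gripper_force: 0.0
```

Call:
{"api": "carry_out", "payload": {
  "deltas": [
    [-30,-50,10,0,0,5,0.1],
    [-30,-40,0,0,0,5,0.1],
    [-30,-30,0,0,0,4,0.1],
    [0,0,0,0,0,0,0.1],
    [0,0,0,0,0,0,0.1]
  ]
}}

```text
t: 15.75
tool_pos: [0.4816, -0.3635, 0.1739]
tool_rot: [2.228, 2.214, 0.002]
wrist_force: [0.0, 0.5, 0.2]
gripper_width: 0.451
gripper_force: 0.0
```

```bash
python3 - <<'E'
from h import *
s=bot.sense(); print(s["tool_pos"],s["tool_rot"],s["joint_positions"].round(2))
for n in ("side","scene","wrist"):
    print(n);p=bot.get_image(n); rep(p,["blank0_mid","probe0_mid","wedge_head"]); save(p,n+"4")
E
```

```text
[ 0.48163518 -0.36345203  0.17388261] [2.22794365e+00 2.21385696e+00 2.22757076e-03] [ 0.95  0.82 -0.69  1.68  0.64  0.88 -0.02]
side
blank0_mid 0.67 [310, 220, 342, 226] med [ 0.614 -0.559  0.013] ztop 0.022 rect [ 625. -578.] [90. 62.] 30 rgb [ 67  82 127]
probe0_mid 0.64 [216, 289, 345, 395] med [ 0.54  -0.098  0.023] ztop 0.053 rect [ 550. -123.] [190. 165.] 65 rgb [101 102 105]
probe0_mid 0.55 [379, 259, 400, 296] med [ 0.429 -0.36   0.016] ztop 0.022 rect [ 432. -380.] [133.  25.] 89 rgb [79 79 79]
wedge_head 0.57 [400, 284, 414, 337] med [ 0.372 -0.264  0.017] ztop 0.022 rect [ 373. -268.] [ 19. 141.] 14 rgb [132 113  88]
scene
blank0_mid 0.77 [434, 284, 448, 319] med [ 0.605 -0.571  0.018] ztop 0.023 rect [ 613. -566.] [90. 21.] 31 rgb [ 30  57 123]
blank0_mid 0.68 [315, 216, 325, 236] med [ 0.59  -0.221  0.019] ztop 0.026 rect [ 593. -218.] [51. 20.] 65 rgb [140 135 130]
probe0_mid 0.83 [287, 271, 325, 310] med [ 0.426 -0.379  0.017] ztop 0.023 rect [ 430. -375.] [109.  27.] 84 rgb [82 81 78]
wedge_head 0.71 [231, 264, 277, 296] med [ 0.369 -0.279  0.016] ztop 0.024 rect [ 378. -258.] [ 40. 146.] 13 rgb [107  87  64]
wrist
blank0_mid 0.64 [439, 0, 497, 83] med [ 0.596 -0.21   0.023] ztop 0.027 rect [ 598. -209.] [69. 27.] 59 rgb [199 196 193]
probe0_mid 0.64 [251, 2, 520, 115] med [ 0.538 -0.21   0.008] ztop 0.014 rect [ 528. -186.] [ 94. 197.] 66 rgb [192 193 195]
probe0_mid 0.57 [258, 173, 284, 285] med [ 0.43  -0.367  0.019] ztop 0.023 rect [ 432. -370.] [106.  37.] 80 rgb [63 63 67]
wedge_head 0.91 [154, 31, 231, 188] med [ 0.372 -0.271  0.019] ztop 0.024 rect [ 362. -267.] [ 27. 135.] 21 rgb [154 122  79]
```

View pics/wrist4.png

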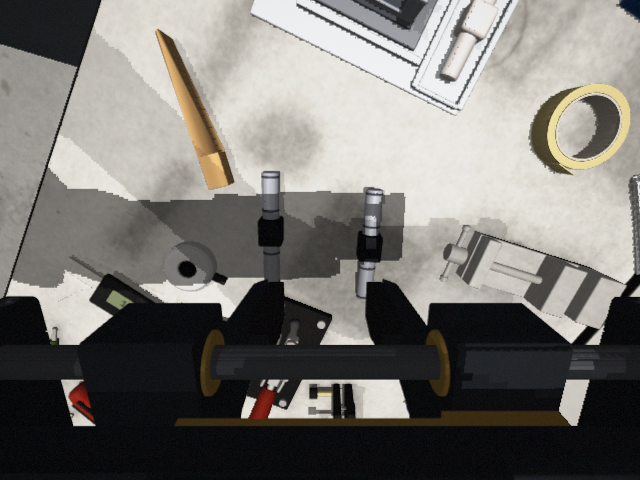

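The wrist view shows the probes standing nearly along y, at (270,230) and (370,240). The wedge head is at (218,170) with its tip at (158,32). I'll measure them from depth.

```bash
cat >> h.py <<'E'
def blobs(p,m,mn,W):
    n,l,st,_=cv2.connectedComponentsWithStats(m.astype(np.uint8))
    for i in range(1,n):
        if st[i,4]<mn: continue
        q=W[l==i]; c,s,a=cv2.minAreaRect((q[:,:2]*1000).astype(np.float32))
        d=q[:,:2]-q[:,:2].mean(0); e=np.linalg.svd(d,full_matrices=False)[2][0]
        print(st[i,:5],"mean",q.mean(0).round(4),"rect",np.round(c,1),np.round(s,1),round(a,1),"pca",(np.degrees(np.arctan2(e[1],e[0]))%180).round(1))
E
python3 - <<'E'
from h import *
p=bot.get_image("wrist"); W=cloud(p); z=W[...,2]
ok=(p["depth"]>0)&(np.arange(480)[:,None]<300)
m=ok&(z>.008)&(z<.03)&(W[...,0]<.58)&(W[...,1]<-.2)
blobs(p,m,200,W)
m=ok&(z>.0195)&(z<.026)&(W[...,0]<.58)&(W[...,1]<-.32)
print("collars");blobs(p,m,60,W)
q=W[ok&(z>.019)&(z<.026)&(W[...,0]<.41)&(W[...,1]>-.34)&(W[...,1]<-.19)]
print("wedge corners",cv2.approxPolyDP(cv2.convexHull((q[:,:2]*1000).astype(np.float32)),4,True).reshape(-1,2))
E
```

```text
[ 342   25  104   76 1440] mean [ 0.548  -0.2207  0.0121] rect [ 537.8 -228.4] [56.4 84.2] 89.8 pca 154.3
[368  24  58  26 754] mean [ 0.545  -0.2059  0.0105] rect [ 540.8 -208.6] [47. 17.] 0.0 pca 170.7
[ 155   29   78  161 3271] mean [ 0.3717 -0.2731  0.0208] rect [ 370.7 -266.2] [ 19.8 129.8] 13.6 pca 107.2
[ 258  171   25  111 2051] mean [ 0.4299 -0.3672  0.0189] rect [ 429.4 -370.7] [108.4  22.3] 85.1 pca 88.2
[ 356  188   28  112 1922] mean [ 0.5232 -0.3816  0.0188] rect [ 523.8 -388.5] [112.  22.] 86.5 pca 85.3
[ 163  243   64   49 2068] mean [ 0.3481 -0.409   0.0154] rect [ 348.9 -409.5] [58.3 49.4] 8.4 pca 155.8
[ 90 273  61  27 865] mean [ 0.2687 -0.4339  0.0139] rect [ 270.5 -431.1] [28.2 58.2] 87.5 pca 170.7
collars
[205 177  24  13 231] mean [ 0.3843 -0.3247  0.0224] rect [ 384.6 -324.4] [19.  11.1] 9.6 pca 4.7
[258 219  24  29 628] mean [ 0.4293 -0.3719  0.0222] rect [ 428.9 -373.2] [27.5 22. ] 87.6 pca 90.0
[358 224  25  50 662] mean [ 0.5236 -0.3878  0.0221] rect [ 523.8 -389.2] [49.1 22. ] 86.4 pca 86.4
wedge corners [[ 392.65024 -327.562  ]
 [ 387.8525  -296.48294]
 [ 349.79474 -204.6037 ]
 [ 375.81592 -329.4517 ]]
```

Call:
{"api": "carry_out", "payload": {
  "deltas": [
    [22,-13,-30,0,0,-3.2,0.1],
    [20.2,-12,-40,0,0,0,0.1],
    [0,0,-40,0,0,0,0.1],
    [0,0,-20,0,0,0,0.1],
    [0,0,0,0,0,0,0.1]
  ],
  "squeeze": 45
}}

```text
t: 17.02
tool_pos: [0.5222, -0.3887, 0.0422]
tool_rot: [-2.287, -2.15, 0.001]
wrist_force: [0.3, 0.3, 0.3]
gripper_width: 0.448
gripper_force: 0.0
```

Call:
{"api": "carry_out", "payload": {
  "deltas": [
    [0,0,-20,0,0,0,0.1],
    [0,0,-18.5,0,0,0,0.1],
    [0,0,0,0,0,0,0.1],
    [0,0,0,0,0,0,1],
    [0,0,0,0,0,0,1]
  ]
}}

```text
t: 17.65
tool_pos: [0.5237, -0.3894, 0.0054]
tool_rot: [2.289, 2.15, 0.001]
wrist_force: [0.8, 0.3, -0.1]
gripper_width: 0.246
gripper_force: 11.4
```

Call:
{"api": "carry_out", "payload": {
  "deltas": [
    [0,0,0,0,0,0,1],
    [0,0,30,0,0,0,1],
    [0,0,50,0,0,0,1],
    [0,0,40,0,0,0,1],
    [0,0,0,0,0,0,1]
  ]
}}

```text
t: 18.27
tool_pos: [0.5253, -0.39, 0.1284]
tool_rot: [2.285, 2.146, 0.004]
wrist_force: [-0.6, -0.5, -1.2]
gripper_width: 0.246
gripper_force: 45.0
```

Call:
{"api": "carry_out", "payload": {
  "deltas": [
    [6,40,5,0,0,10,1],
    [6,45,0,0,0,10,1],
    [6,45,0,0,0,10,1],
    [6,45,0,0,0,10,1],
    [6,45,0,0,0,10,1]
  ]
}}

```text
t: 18.9
tool_pos: [0.5522, -0.168, 0.1285]
tool_rot: [-1.157, -2.919, 0.001]
wrist_force: [0.1, -0.1, -1.2]
gripper_width: 0.244
gripper_force: 45.0
```

Call:
{"api": "carry_out", "payload": {
  "deltas": [
    [6,45,0,0,0,10,1],
    [4,40,0,0,0,9.3,1],
    [3,26,0,0,0,0,1],
    [0,0,0,0,0,0,1],
    [0,0,0,0,0,0,1]
  ]
}}

```text
t: 19.52
tool_pos: [0.5654, -0.0599, 0.1288]
tool_rot: [-0.662, -3.069, 0.003]
wrist_force: [0.1, -0.0, -0.9]
gripper_width: 0.247
gripper_force: 45.0
```

Call:
{"api": "carry_out", "payload": {
  "deltas": [
    [1.8,2.2,-25,0,0,0,1],
    [0,0,-28,0,0,0,1],
    [0,0,0,0,0,0,1],
    [0,0,0,0,0,0,1]
  ]
}}

```text
t: 20.02
tool_pos: [0.5682, -0.0568, 0.0773]
tool_rot: [0.662, 3.07, 0.0]
wrist_force: [-0.3, -0.0, -1.0]
gripper_width: 0.244
gripper_force: 45.0
```

```bash
python3 - <<'E'
from h import *
p=bot.get_image("side"); q=p["color"][230:400,190:390]; cv2.imwrite("pics/c5.png",cv2.resize(q[:,:,::-1],None,fx=4,fy=3.5))
rep(p,["probe0_mid"]); rep(bot.get_image("scene"),["probe0_mid"])
E
```

```text
probe0_mid 0.54 [381, 262, 396, 290] med [ 0.429 -0.362  0.017] ztop 0.022 rect [ 433. -368.] [ 28. 108.] 4 rgb [118 118 120]
probe0_mid 0.6 [287, 274, 325, 308] med [ 0.426 -0.378  0.017] ztop 0.023 rect [ 435. -375.] [111.  37.] 84 rgb [101 100  98]
```

View pics/c5.png

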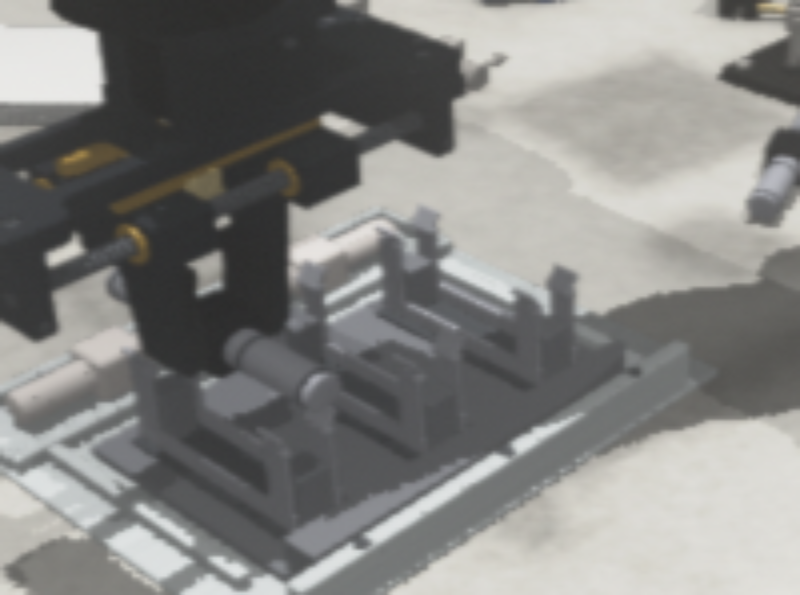

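The probe is held level above the left station at crop (285,370), and both blanks lie in the trough. Now I lower it.

Call:
{"api": "carry_out", "payload": {
  "deltas": [
    [-1,-0.9,-12,0,0,0,1],
    [0,0,-8,0,0,0,1],
    [0,0,0,0,0,0,1],
    [0,0,-4,0,0,0,1],
    [0,0,0,0,0,0,1]
  ]
}}

```text
t: 20.85
tool_pos: [0.5668, -0.0572, 0.0526]
tool_rot: [-0.66, -3.071, 0.001]
wrist_force: [-0.4, -1.9, -0.8]
gripper_width: 0.247
gripper_force: 45.0
```

Call:
{"api": "carry_out", "payload": {
  "deltas": [
    [0,0,-5,0,0,0,1],
    [0,0,0,0,0,0,1]
  ]
}}

```text
t: 21.1
tool_pos: [0.5674, -0.0571, 0.0479]
tool_rot: [0.66, 3.07, -0.0]
wrist_force: [0.6, -1.1, 0.7]
gripper_width: 0.243
gripper_force: 45.0
```

Call:
{"api": "carry_out", "payload": {
  "deltas": [
    [0,0,-5,0,0,0,1],
    [0,0,0,0,0,0,1]
  ]
}}

```text
t: 21.35
tool_pos: [0.5669, -0.0573, 0.0421]
tool_rot: [-0.661, -3.071, 0.001]
wrist_force: [0.8, -1.4, -2.3]
gripper_width: 0.248
gripper_force: 45.0
```

Call:
{"api": "carry_out", "payload": {
  "deltas": [
    [0,0,-4,0,0,0,1],
    [0,0,0,0,0,0,1]
  ]
}}

```text
t: 21.6
tool_pos: [0.567, -0.0575, 0.0392]
tool_rot: [0.661, 3.071, -0.002]
wrist_force: [-0.8, -2.3, 7.4]
gripper_width: 0.246
gripper_force: 45.0
```

Call:
{"api": "carry_out", "payload": {
  "deltas": [
    [0,0,-2,0,0,0,1],
    [0,0,0,0,0,0,1],
    [0,0,2,0,0,0,1],
    [0,0,0,0,0,0,0.45],
    [0,0,0,0,0,0,0.25]
  ]
}}

```text
t: 22.22
tool_pos: [0.5666, -0.0561, 0.0384]
tool_rot: [-0.659, -3.071, -0.002]
wrist_force: [-0.1, 0.3, -0.1]
gripper_width: 0.357
gripper_force: 0.0
```

Call:
{"api": "carry_out", "payload": {
  "deltas": [
    [0,0,0,0,0,0,0.25],
    [0,0,30,0,0,0,0.2],
    [0,0,50,0,0,0,0.1],
    [0,0,50,0,0,0,0.1],
    [0,-40,20,0,0,-8,0.1]
  ]
}}

```text
t: 22.85
tool_pos: [0.5687, -0.0926, 0.1922]
tool_rot: [0.866, 3.016, 0.009]
wrist_force: [-0.1, -0.7, -0.7]
gripper_width: 0.452
gripper_force: 0.0
```

Call:
{"api": "carry_out", "payload": {
  "deltas": [
    [-15,-50,0,0,0,-10,0.1],
    [-15,-50,0,0,0,-10,0.1],
    [-15,-50,0,0,0,-10,0.1],
    [-15,-40,0,0,0,-10,0.1],
    [-15,-40,0,0,0,-10,0.1]
  ]
}}

```text
t: 23.48
tool_pos: [0.4912, -0.328, 0.1885]
tool_rot: [-2.073, -2.36, -0.001]
wrist_force: [0.6, -0.7, 0.3]
gripper_width: 0.447
gripper_force: 0.0
```

Call:
{"api": "carry_out", "payload": {
  "deltas": [
    [-20,-15,0,0,0,-8,0.1],
    [0,0,0,0,0,0,0.1],
    [0,0,0,0,0,0,0.1]
  ]
}}

```text
t: 23.85
tool_pos: [0.4731, -0.3403, 0.1889]
tool_rot: [2.222, 2.221, 0.003]
wrist_force: [0.6, 0.3, 0.2]
gripper_width: 0.453
gripper_force: 0.0
```

```bash
python3 - <<'E'
from h import *
s=bot.sense(); print(s["tool_pos"],s["tool_rot"],s["wrist_force"],s["joint_positions"].round(2))
p=bot.get_image("wrist"); save(p,"wrist6"); W=cloud(p); z=W[...,2]
ok=(p["depth"]>0)&(np.arange(480)[:,None]<300)
blobs(p,ok&(z>.008)&(z<.03)&(W[...,0]<.58)&(W[...,1]<-.2),200,W)
print("collars");blobs(p,ok&(z>.0195)&(z<.026)&(W[...,0]<.58)&(W[...,1]<-.32),60,W)
for n in ("side","scene"):
    p=bot.get_image(n); W=cloud(p); z=W[...,2]; r=toR(W[...,:2])
    k=(p["depth"]>0)&(abs(r[...,1]-.062)<.012)&(abs(r[...,0])<.065)&(z>.035)
    print(n);
    for x0 in np.arange(-.06,.061,.01):
        j=k&(abs(r[...,0]-x0)<.005)
        if j.sum()>2: print(round(x0,2),j.sum(),np.percentile(z[j],[50,95]).round(4),end="; ")
E
```

```text
[ 0.47314492 -0.34026207  0.18887716] [2.22172146 2.22108446 0.00291943] [0.60768635 0.27839576 0.21376877] [ 0.93  0.77 -0.69  1.73  0.62  0.87 -0.03]
[ 349   63   97   68 1183] mean [ 0.5488 -0.2208  0.0121] rect [ 537.3 -228.2] [56.1 85.3] 89.8 pca 154.4
[375  62  54  24 642] mean [ 0.5459 -0.2061  0.0105] rect [ 541.5 -208.8] [47.5 17.5] 0.0 pca 170.6
[ 178   66   68  146 2724] mean [ 0.3717 -0.2731  0.0209] rect [ 370.2 -266.4] [ 19.8 129.7] 14.5 pca 107.1
[ 270  194   23  106 1666] mean [ 0.4302 -0.3639  0.0189] rect [ 429.2 -371.9] [110.8  21.7] 87.3 pca 89.4
[ 180  260   60   40 1707] mean [ 0.348  -0.4075  0.0154] rect [ 350.6 -407. ] [42.8 60.4] 88.5 pca 162.4
[118 288  30  12 207] mean [ 0.2657 -0.4244  0.0131] rect [ 266.3 -423.6] [12.5 28.8] 86.2 pca 168.4
collars
[221 200  23  12 198] mean [ 0.3842 -0.3245  0.0224] rect [ 384.6 -324. ] [19.2 11.4] 11.3 pca 4.1
[270 236  22  33 553] mean [ 0.429  -0.3719  0.0222] rect [ 428.8 -373.5] [34.  21.3] 87.9 pca 86.2
side
-0.06 52 [0.0453 0.0514]; -0.05 83 [0.0501 0.0528]; -0.04 130 [0.0517 0.0591]; -0.03 59 [0.052  0.0584]; -0.02 62 [0.0509 0.0528]; -0.01 125 [0.0536 0.0561]; 0.0 77 [0.0556 0.057 ]; 0.01 50 [0.0554 0.0564]; 0.02 46 [0.051  0.0532]; 0.03 98 [0.0509 0.0567]; 0.04 81 [0.0527 0.0602]; 0.05 37 [0.0517 0.0532]; scene
-0.06 6 [0.0481 0.0529]; -0.05 24 [0.0492 0.0539]; -0.04 40 [0.0521 0.059 ]; -0.03 26 [0.0492 0.056 ]; -0.02 28 [0.0503 0.0538]; -0.01 39 [0.0513 0.0568]; 0.0 40 [0.0529 0.057 ]; 0.01 31 [0.0505 0.0568]; 0.02 16 [0.0464 0.0527]; 0.05 6 [0.0481 0.0537];
```

The first probe is seated: its body tops read 0.053 at both ends. Now the second one.

Call:
{"api": "carry_out", "payload": {
  "deltas": [
    [-22,-16,-30,0,0,-2,0.1],
    [-22.2,-15.7,-40,0,0,0,0.1],
    [0,0,-45,0,0,0,0.1],
    [0,0,-30,0,0,0,0.1],
    [0,0,0,0,0,0,0.1]
  ]
}}

```text
t: 24.62
tool_pos: [0.4273, -0.3719, 0.042]
tool_rot: [-2.259, -2.177, 0.0]
wrist_force: [0.0, 0.3, 0.7]
gripper_width: 0.451
gripper_force: 0.0
```

Call:
{"api": "carry_out", "payload": {
  "deltas": [
    [0,0,-20,0,0,0,0.1],
    [0,0,-18.5,0,0,0,0.1],
    [0,0,0,0,0,0,0.1],
    [0,0,0,0,0,0,1],
    [0,0,0,0,0,0,1]
  ]
}}

```text
t: 25.25
tool_pos: [0.4282, -0.3739, 0.0059]
tool_rot: [2.264, 2.176, 0.001]
wrist_force: [-0.8, 0.6, 0.5]
gripper_width: 0.251
gripper_force: 11.1
```

Call:
{"api": "carry_out", "payload": {
  "deltas": [
    [0,0,0,0,0,0,1],
    [0,0,30,0,0,0,1],
    [0,0,50,0,0,0,1],
    [0,0,40,0,0,0,1],
    [0,0,0,0,0,0,1]
  ]
}}

```text
t: 25.88
tool_pos: [0.4294, -0.3746, 0.1282]
tool_rot: [2.261, 2.172, 0.002]
wrist_force: [0.3, 0.0, -0.6]
gripper_width: 0.243
gripper_force: 45.0
```

Call:
{"api": "carry_out", "payload": {
  "deltas": [
    [10,25,5,0,0,10,1],
    [13,30,0,0,0,10,1],
    [13,30,0,0,0,10,1],
    [13,30,0,0,0,10,1],
    [13,30,0,0,0,10,1]
  ]
}}

```text
t: 26.5
tool_pos: [0.4891, -0.2276, 0.129]
tool_rot: [-1.124, -2.932, 0.0]
wrist_force: [-0.1, 0.1, -0.8]
gripper_width: 0.245
gripper_force: 45.0
```

Call:
{"api": "carry_out", "payload": {
  "deltas": [
    [13,30,0,0,0,10,1],
    [14,28,0,0,0,7.9,1],
    [0,0,0,0,0,0,1],
    [0,0,-25,0,0,0,1],
    [0,0,-20,0,0,0,1]
  ]
}}

```text
t: 27.12
tool_pos: [0.5153, -0.1723, 0.0836]
tool_rot: [-0.667, -3.068, 0.003]
wrist_force: [-0.5, 0.4, -0.5]
gripper_width: 0.245
gripper_force: 45.0
```

Call:
{"api": "carry_out", "payload": {
  "deltas": [
    [0,0,-5,0,0,0,1],
    [0,0,0,0,0,0,1],
    [0,0,0,0,0,0,1]
  ]
}}

```text
t: 27.5
tool_pos: [0.517, -0.1709, 0.0808]
tool_rot: [0.664, 3.07, 0.0]
wrist_force: [0.5, -0.2, -0.6]
gripper_width: 0.245
gripper_force: 45.0
```

```bash
python3 - <<'E'
from h import *
s=bot.sense(); print(s["tool_pos"])
p=bot.get_image("side"); q=p["color"][230:400,190:390]; cv2.imwrite("pics/c7.png",cv2.resize(q[:,:,::-1],None,fx=4,fy=3.5))
E
```

```text
[ 0.51702294 -0.17085123  0.08084563]
```

View pics/c7.png

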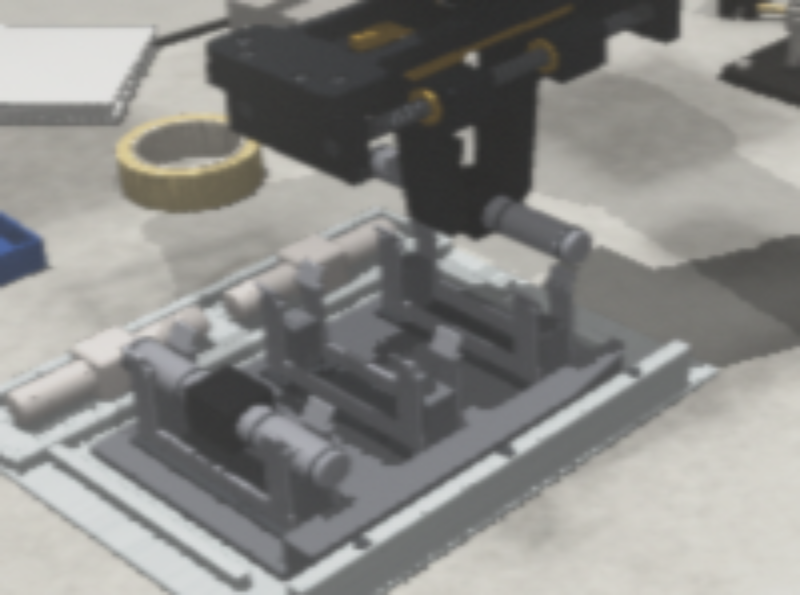

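The first probe is seated in the left station at crop (240,410), both blanks are in the trough, and the second probe hangs level above the right station at (540,230). Pressing it in.

Call:
{"api": "carry_out", "payload": {
  "deltas": [
    [1.4,-0.6,-14,0,0,0,1],
    [0,0,-10,0,0,0,1],
    [0,0,0,0,0,0,1],
    [0,0,-4,0,0,0,1],
    [0,0,0,0,0,0,1]
  ]
}}

```text
t: 28.18
tool_pos: [0.518, -0.1717, 0.0522]
tool_rot: [-0.663, -3.071, 0.001]
wrist_force: [-0.3, -2.4, -0.1]
gripper_width: 0.246
gripper_force: 45.0
```

Call:
{"api": "carry_out", "payload": {
  "deltas": [
    [0,0,-4,0,0,0,1],
    [0,0,0,0,0,0,1],
    [0,0,-4,0,0,0,1],
    [0,0,0,0,0,0,1]
  ]
}}

```text
t: 28.68
tool_pos: [0.5184, -0.1714, 0.044]
tool_rot: [0.663, 3.07, 0.0]
wrist_force: [0.4, -1.3, -0.3]
gripper_width: 0.246
gripper_force: 45.0
```

Call:
{"api": "carry_out", "payload": {
  "deltas": [
    [0,0,-4,0,0,0,1],
    [0,0,0,0,0,0,1],
    [0,0,-2,0,0,0,1],
    [0,0,0,0,0,0,1]
  ]
}}

```text
t: 29.18
tool_pos: [0.5186, -0.1717, 0.0396]
tool_rot: [0.663, 3.069, -0.002]
wrist_force: [-1.5, -3.2, 13.2]
gripper_width: 0.243
gripper_force: 45.0
```

Call:
{"api": "carry_out", "payload": {
  "deltas": [
    [0,0,2,0,0,0,1],
    [0,0,0,0,0,0,0.45],
    [0,0,0,0,0,0,0.25],
    [0,0,0,0,0,0,0.25],
    [0,0,30,0,0,0,0.2]
  ]
}}

```text
t: 29.8
tool_pos: [0.5166, -0.1709, 0.0689]
tool_rot: [-0.662, -3.067, -0.0]
wrist_force: [-0.1, -0.5, 1.4]
gripper_width: 0.401
gripper_force: 0.0
```

Call:
{"api": "carry_out", "payload": {
  "deltas": [
    [0,0,50,0,0,0,0.1],
    [-20,-20,40,0,0,-10,0.1],
    [-25,-35,30,0,0,-10,0.1],
    [-25,-35,10,0,0,-10,0.1],
    [-25,-35,0,0,0,-10,0.1]
  ]
}}

```text
t: 30.42
tool_pos: [0.4229, -0.2972, 0.2013]
tool_rot: [1.679, 2.652, 0.001]
wrist_force: [0.7, -0.7, -0.4]
gripper_width: 0.446
gripper_force: 0.0
```

Call:
{"api": "carry_out", "payload": {
  "deltas": [
    [-24,-33,0,0,0,-10,0.1],
    [0,0,0,0,0,-1.6,0.1],
    [0,0,0,0,0,0,0.1]
  ]
}}

```text
t: 30.8
tool_pos: [0.3997, -0.3283, 0.2004]
tool_rot: [1.931, 2.478, 0.002]
wrist_force: [-0.4, 0.7, 0.1]
gripper_width: 0.452
gripper_force: 0.0
```

```bash
python3 - <<'E'
from h import *
s=bot.sense(); print(s["tool_pos"],s["tool_rot"],s["wrist_force"],s["joint_positions"].round(2))
p=bot.get_image("wrist"); save(p,"wrist8"); W=cloud(p); z=W[...,2]; r=toR(W[...,:2])
ok=(p["depth"]>0)&(np.arange(480)[:,None]<300)
m=ok&(z>.018)&(z<.027)&(W[...,0]<.41)&(W[...,1]>-.35)&(W[...,1]<-.19)
blobs(p,m,300,W)
q=W[m]; h=cv2.convexHull((q[:,:2]*1000).astype(np.float32))
print("wedge",cv2.approxPolyDP(h,2.5,True).reshape(-1,2).round(1).tolist())
u=np.array([np.cos(np.radians(104)),np.sin(np.radians(104))]);v=np.array([-u[1],u[0]])
a=q[:,:2]@u; b=q[:,:2]@v; print("along",a.min(),a.max())
for t in np.arange(a.min()+.005,a.max(),.012):
    k=abs(a-t)<.004; print((t-a.min()).round(3),b[k].min().round(4),b[k].max().round(4),end=" | ")
print("\nwall");m=ok&(z>.0235)&(z<.03)&(abs(r[...,0]+.077)<.015)&(abs(r[...,1])<.13); blobs(p,m,60,W)
f=r[m]; 
for y0 in np.arange(-.1,.1,.02):
    k=abs(f[:,1]-y0)<.01
    if k.sum()>5: print(y0.round(2),np.percentile(f[k,0],[3,97]).round(4),end=" | ")
print("ymin",f[:,1].min())
for n in ("side","scene"):
    p=bot.get_image(n); W=cloud(p); z=W[...,2]; r=toR(W[...,:2]); print(n)
    for ys in (.062,-.062):
        k=(p["depth"]>0)&(abs(r[...,1]-ys)<.012)&(abs(r[...,0])<.065)&(z>.035)
        print(ys,[(round(x0,2),np.percentile(z[k&(abs(r[...,0]-x0)<.005)],95).round(4)) for x0 in (-.05,-.02,0,.02,.05) if (k&(abs(r[...,0]-x0)<.005)).sum()>2])
E
```

```text
[ 0.39971501 -0.32834911  0.20036629] [1.93102905e+00 2.47765088e+00 1.82446404e-03] [-0.41329615  0.65805464  0.09666547] [ 1.06  0.7  -0.76  1.91  0.67  0.8   0.17]
[ 302   73   19  143 1895] mean [ 0.3715 -0.2772  0.0225] rect [ 370.3 -266.4] [ 18.1 129.6] 13.9 pca 106.6
wedge [[394.6000061035156, -327.20001220703125], [386.20001220703125, -293.29998779296875], [349.5, -204.8000030517578], [376.79998779296875, -330.1000061035156]]
along -0.4129162473713481 -0.2832403277966336
0.005 -0.3038 -0.2858 | 0.017 -0.3038 -0.286 | 0.029 -0.3038 -0.2861 | 0.041 -0.3028 -0.2863 | 0.053 -0.3019 -0.2865 | 0.065 -0.3001 -0.2867 | 0.077 -0.2982 -0.2869 | 0.089 -0.2965 -0.2871 | 0.101 -0.2955 -0.2873 | 0.113 -0.2939 -0.2875 | 0.125 -0.2922 -0.2877 | 
wall
[399   0  56  64 728] mean [ 0.4427 -0.1479  0.0264] rect [ 443.  -147.2] [60.  8.] 65.9 pca 65.4
[430   0  42  53 329] mean [ 0.4623 -0.1345  0.0255] rect [ 459.6 -138.8] [49.3  6.3] 65.9 pca 68.6
-0.1 [-0.0806 -0.0733] | -0.08 [-0.0806 -0.0626] | -0.06 [-0.0805 -0.0623] | -0.04 [-0.0799 -0.0623] | ymin -0.10044974456629692
side
0.062 [(-0.05, np.float64(0.0529)), (-0.02, np.float64(0.053)), (0, np.float64(0.0567)), (0.02, np.float64(0.0531)), (0.05, np.float64(0.0562))]
-0.062 [(-0.05, np.float64(0.052)), (-0.02, np.float64(0.0525)), (0, np.float64(0.0568)), (0.02, np.float64(0.0568)), (0.05, np.float64(0.0542))]
scene
0.062 [(0.02, np.float64(0.051))]
-0.062 [(-0.05, np.float64(0.0547)), (-0.02, np.float64(0.0551)), (0, np.float64(0.0573)), (0.02, np.float64(0.0571)), (0.05, np.float64(0.054))]
```

View pics/wrist8.png

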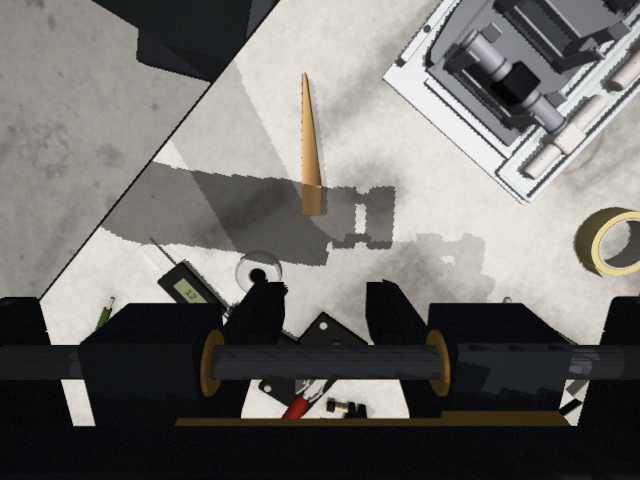

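Both probes are seated. The wedge runs from (312,213) at the head to (304,73) at the tip, with its head centre at (0.382,-0.315) and its axis at about 103°. Now I grasp it.

Call:
{"api": "carry_out", "payload": {
  "deltas": [
    [-9,7,-40,0,0,-0.9,0.1],
    [-8.3,6.5,-50,0,0,0,0.1],
    [0,0,-45,0,0,0,0.1],
    [0,0,-20,0,0,0,0.1],
    [0,0,0,0,0,0,0.1]
  ],
  "squeeze": 50
}}

```text
t: 31.58
tool_pos: [0.382, -0.3142, 0.0441]
tool_rot: [-1.948, -2.462, -0.001]
wrist_force: [0.2, -0.2, 0.5]
gripper_width: 0.452
gripper_force: 0.0
```

Call:
{"api": "carry_out", "payload": {
  "deltas": [
    [0,0,-20,0,0,0,0.1],
    [0,0,-20.4,0,0,0,0.1],
    [0,0,0,0,0,0,0.1],
    [0,0,0,0,0,0,1],
    [0,0,0,0,0,0,1]
  ]
}}

```text
t: 32.2
tool_pos: [0.3824, -0.316, 0.0058]
tool_rot: [1.952, 2.459, 0.001]
wrist_force: [0.1, -0.3, 0.7]
gripper_width: 0.244
gripper_force: 0.0
```

Call:
{"api": "carry_out", "payload": {
  "deltas": [
    [0,0,0,0,0,0,1],
    [0,0,20,0,0,0,1],
    [0,0,25,0,0,0,1],
    [0,0,0,0,0,0,1],
    [0,0,0,0,0,0,1]
  ]
}}

```text
t: 32.83
tool_pos: [0.3815, -0.3158, 0.0495]
tool_rot: [-1.953, -2.46, 0.0]
wrist_force: [-0.3, -0.0, -1.5]
gripper_width: 0.211
gripper_force: 50.0
```

```bash
python3 - <<'E'
from h import *
s=bot.sense(); print(s["tool_pos"],s["tool_rot"])
print("start",toW(-.0626,-.209),"mouth",toW(-.0729,-.084))
E
```

```text
[ 0.38150444 -0.31581206  0.04949793] [-1.95305864e+00 -2.46037816e+00  3.30344678e-04]
start [ 0.39941551 -0.27952086] mouth [ 0.44105463 -0.16121078]
```

Call:
{"api": "carry_out", "payload": {
  "deltas": [
    [3,6,0,0,0,-10,1],
    [5,10,0,0,0,-10,1],
    [5,10,0,0,0,-10,1],
    [5,10,0,0,0,-7.2,1],
    [0,0,0,0,0,0,1]
  ]
}}

```text
t: 33.45
tool_pos: [0.4001, -0.2786, 0.0492]
tool_rot: [-2.632, -1.714, 0.001]
wrist_force: [-0.5, 0.1, -1.2]
gripper_width: 0.209
gripper_force: 50.0
```

Call:
{"api": "carry_out", "payload": {
  "deltas": [
    [0,0,0,0,0,0,1],
    [0,0,0,0,0,0,1]
  ]
}}

```text
t: 33.7
tool_pos: [0.3992, -0.2803, 0.0496]
tool_rot: [-2.636, -1.709, 0.001]
wrist_force: [-0.2, 0.3, -0.8]
gripper_width: 0.214
gripper_force: 50.0
```

```bash
cat > wed.py <<'E'
from h import *
import sys
s=bot.sense(); print(s["tool_pos"],s["tool_rot"],"R",toR(s["tool_pos"][:2]).round(4))
p=bot.get_image("wrist"); W=cloud(p); z=W[...,2]; r=toR(W[...,:2])
c=p["color"].astype(int); wood=(p["depth"]>0)&(c[...,0]-c[...,2]>25)&(np.arange(480)[:,None]<330)&(z<.09)&(abs(r[...,0]+.063)<.04)&(abs(r[...,1]+.13)<.15)
f=r[wood]; zz=z[wood]; print(wood.sum(),"ztop",np.percentile(zz,[50,95]).round(4),"tip y",np.percentile(f[:,1],99.8).round(4))
t=f[:,1].max()
for y0 in np.arange(t-.11,t,.012):
    k=(abs(f[:,1]-y0)<.004)
    if k.sum()>4: print((y0-t).round(3),np.percentile(f[k,0],[2,98]).round(4),end=" | ")
m=(p["depth"]>0)&~wood&(z>.0235)&(z<.03)&(abs(r[...,0]+.077)<.015)&(abs(r[...,1])<.12); g=r[m]
print("\nwall ymin",np.percentile(g[:,1],.5).round(4) if len(g) else None)
for y0 in np.arange(-.1,.1,.02):
    k=abs(g[:,1]-y0)<.01
    if k.sum()>5: print(y0.round(2),np.percentile(g[k&(g[:,0]<-.07),0],[3,97]).round(4),np.percentile(g[k,0],97).round(4),end=" | ")
if len(sys.argv)>1: save(p,sys.argv[1])
E
python3 wed.py wrist9
```

```text
[ 0.39924698 -0.28029205  0.04958572] [-2.63553567e+00 -1.70938073e+00  9.14414019e-04] R [-0.0624 -0.2098]
9513 ztop [0.0663 0.0673] tip y -0.0944
-0.11 [-0.0718 -0.055 ] | -0.098 [-0.0718 -0.0568] | -0.086 [-0.072  -0.0585] | -0.074 [-0.0719 -0.0602] | -0.062 [-0.072  -0.0618] | -0.05 [-0.0718 -0.0637] | -0.038 [-0.0718 -0.0655] | -0.026 [-0.0717 -0.0671] | 
wall ymin -0.1002
-0.1 [-0.0805 -0.075 ] -0.075 | -0.08 [-0.0805 -0.0733] -0.0627 |
```

View pics/wrist9.png

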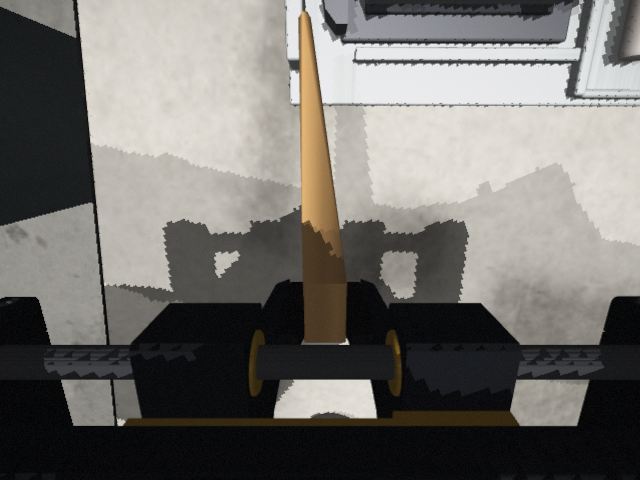

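The wedge points straight up the lane, with its tip at (304,12). Its straight side is parallel to the wall with about 1.2 mm clearance. I'll lower it and drive along Y = (0.408,0.913).

Call:
{"api": "carry_out", "payload": {
  "deltas": [
    [0,0,-20,0,0,0,1],
    [0,0,-15,0,0,0,1],
    [0,0,-4.5,0,0,0,1],
    [0,0,0,0,0,0,1],
    [0,0,0,0,0,0,1]
  ]
}}

```text
t: 34.38
tool_pos: [0.4, -0.2799, 0.0108]
tool_rot: [2.635, 1.709, 0.001]
wrist_force: [-0.6, 0.3, 0.3]
gripper_width: 0.21
gripper_force: 50.0
```

Call:
{"api": "carry_out", "payload": {
  "deltas": [
    [4.1,9.1,0,0,0,0,1],
    [4.1,9.1,0,0,0,0,1],
    [4.1,9.1,0,0,0,0,1],
    [0,0,0,0,0,0,1]
  ]
}}

```text
t: 34.88
tool_pos: [0.4129, -0.2509, 0.0104]
tool_rot: [-2.633, -1.713, -0.001]
wrist_force: [-0.8, -0.1, -0.5]
gripper_width: 0.21
gripper_force: 50.0
```

Call:
{"api": "carry_out", "payload": {
  "deltas": [
    [3.3,7.3,-0.7,0,0,0,1],
    [3.3,7.3,0,0,0,0,1],
    [0,0,0,0,0,0,1]
  ]
}}

```text
t: 35.25
tool_pos: [0.4192, -0.2368, 0.0096]
tool_rot: [-2.634, -1.711, -0.001]
wrist_force: [-0.5, -0.3, 0.1]
gripper_width: 0.211
gripper_force: 50.0
```

Call:
{"api": "carry_out", "payload": {
  "deltas": [
    [3.3,7.3,0,0,0,0,1],
    [3.3,7.3,0,0,0,0,1],
    [0,0,0,0,0,0,1]
  ]
}}

```text
t: 35.62
tool_pos: [0.4255, -0.2217, 0.0096]
tool_rot: [-2.633, -1.711, -0.001]
wrist_force: [-0.8, 1.5, 2.5]
gripper_width: 0.213
gripper_force: 50.0
```

Call:
{"api": "carry_out", "payload": {
  "deltas": [
    [2,4.6,0,0,0,0,1],
    [0,0,0,0,0,0,1]
  ]
}}

```text
t: 35.88
tool_pos: [0.4274, -0.2181, 0.0096]
tool_rot: [-2.635, -1.71, -0.0]
wrist_force: [-2.4, -0.4, 1.9]
gripper_width: 0.212
gripper_force: 50.0
```

Call:
{"api": "carry_out", "payload": {
  "deltas": [
    [1.6,3.6,0,0,0,0,1],
    [0,0,0,0,0,0,1]
  ]
}}

```text
t: 36.12
tool_pos: [0.4284, -0.2151, 0.0097]
tool_rot: [-2.636, -1.709, 0.002]
wrist_force: [-3.7, -1.0, 3.4]
gripper_width: 0.212
gripper_force: 50.0
```

```bash
python3 wed.py
```

```text
[ 0.42841983 -0.21510697  0.00968008] [-2.63569742e+00 -1.70938577e+00  1.62663150e-03] R [-0.0624 -0.1384]
9543 ztop [0.0265 0.0275] tip y -0.023
-0.11 [-0.0718 -0.0538] | -0.098 [-0.072 -0.055] | -0.086 [-0.072  -0.0568] | -0.074 [-0.0721 -0.0586] | -0.062 [-0.0722 -0.0602] | -0.05 [-0.0723 -0.0622] | -0.038 [-0.0721 -0.064 ] | -0.026 [-0.0722 -0.0656] | -0.014 [-0.0723 -0.0674] | 
wall ymin -0.0991
-0.1 [-0.0804 -0.0728] -0.0728 | -0.08 [-0.0804 -0.0729] -0.0729 | -0.06 [-0.0804 -0.0728] -0.0626 | -0.04 [-0.0803 -0.0728] -0.0623 | -0.02 [-0.0802 -0.0727] -0.0623 |
```

Call:
{"api": "carry_out", "payload": {
  "deltas": [
    [1.1,3.8,0,0,0,0,1],
    [0,0,0,0,0,0,1]
  ]
}}

```text
t: 36.42
tool_pos: [0.4289, -0.2127, 0.0097]
tool_rot: [2.636, 1.707, -0.005]
wrist_force: [-4.5, -4.7, 4.0]
gripper_width: 0.213
gripper_force: 50.0
```

Call:
{"api": "carry_out", "payload": {
  "deltas": [
    [1.6,3.6,0,0,0,0,1],
    [0,0,0,0,0,0,1]
  ]
}}

```text
t: 36.67
tool_pos: [0.429, -0.2126, 0.0097]
tool_rot: [2.637, 1.701, -0.014]
wrist_force: [-6.4, -11.2, 3.4]
gripper_width: 0.211
gripper_force: 50.0
```

Call:
{"api": "carry_out", "payload": {
  "deltas": [
    [1.6,3.6,0,0,0,0,1],
    [1.6,3.6,0,0,0,0,1],
    [0,0,0,0,0,0,1]
  ]
}}

```text
t: 37.05
tool_pos: [0.4291, -0.2123, 0.0099]
tool_rot: [2.638, 1.689, -0.03]
wrist_force: [-8.4, -24.0, 3.4]
gripper_width: 0.212
gripper_force: 50.0
```

```bash
python3 wed.py
```

```text
[ 0.42907657 -0.21225605  0.00994465] [ 2.63847836  1.68900167 -0.0302011 ] R [-0.063  -0.1355]
9562 ztop [0.0266 0.0276] tip y -0.0203
-0.11 [-0.072  -0.0543] | -0.098 [-0.0724 -0.0552] | -0.086 [-0.0724 -0.0569] | -0.074 [-0.0724 -0.0585] | -0.062 [-0.0724 -0.0605] | -0.05 [-0.0724 -0.0623] | -0.038 [-0.0725 -0.064 ] | -0.026 [-0.0725 -0.0656] | -0.014 [-0.0725 -0.0674] | -0.002 [-0.0726 -0.0695] | 
wall ymin -0.0991
-0.1 [-0.0804 -0.0729] -0.0729 | -0.08 [-0.0804 -0.0731] -0.0731 | -0.06 [-0.0804 -0.073 ] -0.0625 | -0.04 [-0.0803 -0.0729] -0.0623 | -0.02 [-0.0803 -0.0728] -0.0623 |
```

Call:
{"api": "carry_out", "payload": {
  "deltas": [
    [-3.2,-7.2,0,0,0,0,1],
    [0,0,0,0,0,0,0.45],
    [0,0,0,0,0,0,0.2],
    [0,0,0,0,0,0,0.2]
  ]
}}

```text
t: 37.6
tool_pos: [0.4329, -0.2063, 0.0096]
tool_rot: [-2.634, -1.712, -0.004]
wrist_force: [0.8, 0.1, 0.5]
gripper_width: 0.4
gripper_force: 0.0
```

Call:
{"api": "carry_out", "payload": {
  "deltas": [
    [0,0,30,0,0,0,0.2],
    [0,0,50,0,0,0,0.1],
    [-10,-15,55,0,0,0,0.1],
    [0,0,55,0,0,0,0.1],
    [0,0,0,0,0,0,0.1]
  ]
}}

```text
t: 38.22
tool_pos: [0.4243, -0.2228, 0.2032]
tool_rot: [2.631, 1.706, 0.009]
wrist_force: [0.6, 0.3, -0.8]
gripper_width: 0.446
gripper_force: 0.0
```

```bash
cat > ver.py <<'E'
from h import *
import sys
s=bot.sense(); print(s["tool_pos"],s["wrist_force"])
p=bot.get_image("wrist"); W=cloud(p); z=W[...,2]; r=toR(W[...,:2]); ok=(p["depth"]>0)&(np.arange(480)[:,None]<300)
c=p["color"].astype(int); wood=ok&(c[...,0]-c[...,2]>25)&(abs(r[...,0]+.063)<.02)&(abs(r[...,1]+.09)<.09)&(z>.01)
f=r[wood]; print("wedge n",wood.sum(),"z",np.percentile(z[wood],[5,50,95]).round(4),"lane y",(np.percentile(f[:,1],[.3,99.7])+.084).round(4),"x",(np.percentile(f[:,0],[1,99])+.0729).round(4))
for n in ("wrist","side","scene"):
    q=p if n=="wrist" else bot.get_image(n)
    W=cloud(q); z=W[...,2]; r=toR(W[...,:2]); o=(q["depth"]>0)
    if n=="wrist": o&=np.arange(480)[:,None]<300
    print(n)
    for ys in (.062,-.062):
        k=o&(abs(r[...,1]-ys)<.013)&(abs(r[...,0])<.075)&(z>.049)&(z<.06); g=r[k]
        d=k&(z>.0545)&(abs(r[...,0])<.022)
        print(ys,k.sum(),"body x",np.percentile(g[:,0],[1,99]).round(4) if k.sum()>9 else None,"collar x",(np.percentile(r[d][:,0],[3,97]).round(4),r[d][:,1].mean().round(4)) if d.sum()>9 else None,
          [(round(x0,2),np.median(np.sort(z[k&(abs(r[...,0]-x0)<.004)])[-8:]).round(4)) for x0 in (-.05,-.022,0,.022,.05) if (k&(abs(r[...,0]-x0)<.004)).sum()>2])
    k=o&(abs(r[...,0]-.091)<.016)&(abs(r[...,1])<.11)&(z>.012)&(z<.07); blobs(q,k,40,W)
    if len(sys.argv)>1: save(q,n+sys.argv[1])
E
python3 ver.py 10
```

```text
[ 0.42434914 -0.22284187  0.20319863] [ 0.55944108  0.2609328  -0.80394309]
wedge n 1827 z [0.0253 0.0265 0.0278] lane y [-0.0653  0.0626] x [0.    0.018]
wrist
0.062 0 body x None collar x None []
-0.062 2897 body x [-0.0436  0.0653] collar x (array([-0.0012,  0.0213]), np.float64(-0.0618)) [(-0.02, np.float64(0.054)), (0, np.float64(0.0578)), (0.02, np.float64(0.0581)), (0.05, np.float64(0.0588))]
[ 485    0   33   51 1032] mean [ 0.6331 -0.1272  0.0211] rect [ 633.2 -127.4] [38.1 21.9] 61.1 pca 68.2
[ 469   66   32  101 2008] mean [ 0.6009 -0.1961  0.0225] rect [ 601.8 -198.2] [89.3 21.9] 67.3 pca 66.4
side
0.062 696 body x [-0.0519  0.0556] collar x (array([-0.0086,  0.0144]), np.float64(0.0643)) [(-0.05, np.float64(0.0528)), (-0.02, np.float64(0.0529)), (0, np.float64(0.0563)), (0.02, np.float64(0.053)), (0.05, np.float64(0.0578))]
-0.062 491 body x [-0.0431  0.0655] collar x (array([-0.    ,  0.0214]), np.float64(-0.0596)) [(-0.02, np.float64(0.0523)), (0, np.float64(0.0561)), (0.02, np.float64(0.0563)), (0.05, np.float64(0.057))]
[253 296  30  19 230] mean [ 0.6013 -0.1946  0.
[... 195 characters left out ...]
67  0.0193] rect [ 630.5 -137.1] [12.6 13.4] 63.0 pca 127.9
[191 323  31  27 356] mean [ 0.6531 -0.0837  0.0206] rect [652. -87.] [57.7 23.2] 72.2 pca 69.7
scene
0.062 202 body x [-0.0514  0.0564] collar x (array([-0.0093,  0.0145]), np.float64(0.0601)) [(-0.05, np.float64(0.0519)), (-0.02, np.float64(0.0527)), (0, np.float64(0.0567)), (0.02, np.float64(0.0523)), (0.05, np.float64(0.0546))]
-0.062 270 body x [-0.0428  0.0655] collar x (array([-0.0007,  0.0214]), np.float64(-0.0633)) [(-0.02, np.float64(0.0525)), (0, np.float64(0.0567)), (0.02, np.float64(0.0564)), (0.05, np.float64(0.0574))]
[300 188  25  45 343] mean [ 0.6179 -0.1625  0.0217] rect [ 626.  -147.4] [209.1  22.2] 64.4 pca 65.1
```

```bash
python3 - <<'E'
from h import *
def show(p,n,cut=480):
    W=cloud(p); z=W[...,2]; r=toR(W[...,:2]); o=(p["depth"]>0)&(np.arange(480)[:,None]<cut)
    m=o&(z>.054)&(z<.066)&(abs(r[...,1])<.02)&(abs(r[...,0])<.07)
    c,l,st,ce=cv2.connectedComponentsWithStats(m.astype(np.uint8)); print(n)
    for i in range(1,c):
        if st[i,4]>8: g=r[l==i]; print("  prong st1",st[i,4],g.mean(0).round(4),"x",np.percentile(g[:,0],[2,98]).round(4))
    for a,b in ((.012,.024),):   # rack plate/back edge profile
        m=o&(abs(r[...,1]-.03)<.008)&(z>.008)&(z<.03)&(abs(r[...,0])<.066)
        if m.sum()>20: print("  plate x",np.percentile(r[m][:,0],[.5,99.5]).round(4))
show(dict(np.load("w2.npz")),"before wrist2",290)
for n in ("wrist","side","scene"): show(bot.get_image(n),n,300 if n=="wrist" else 480)
E
python3 -c "
import cv2;a=cv2.imread('pics/side10.png')[240:400,190:430];cv2.imwrite('pics/c10.png',cv2.resize(a,None,fx=3.3,fy=3.3,interpolation=2))"
```

```text
before wrist2
  prong st1 60 [0.0376 0.0102] x [0.0316 0.0431]
  prong st1 57 [ 0.0373 -0.0102] x [0.0318 0.0432]
  prong st1 327 [-0.0001  0.0002] x [-0.0113  0.0107]
  prong st1 51 [-0.0381  0.0104] x [-0.0437 -0.0321]
  prong st1 48 [-0.038  -0.0101] x [-0.0436 -0.0326]
  plate x [-0.0652  0.0656]
wrist
  prong st1 204 [-0.0339  0.0097] x [-0.0397 -0.0282]
  prong st1 187 [0.0415 0.0096] x [0.0358 0.0476]
  prong st1 111 [-0.0342 -0.0107] x [-0.0398 -0.0286]
  prong st1 113 [ 0.0413 -0.0108] x [0.036  0.0476]
  plate x [-0.0649  0.0655]
side
  prong st1 32 [ 0.0427 -0.0088] x [0.0375 0.0496]
  prong st1 19 [0.0412 0.013 ] x [0.0371 0.0469]
  prong st1 35 [-0.0331 -0.0088] x [-0.0385 -0.0271]
  prong st1 19 [-0.0339  0.0135] x [-0.0391 -0.0281]
  plate x [-0.0651  0.03  ]
scene
  prong st1 16 [0.0423 0.0091] x [0.0369 0.0477]
  prong st1 16 [-0.0341  0.0102] x [-0.0388 -0.0276]
  prong st1 12 [ 0.0416 -0.0121] x [0.037  0.0476]
  prong st1 10 [-0.0326 -0.0121] x [-0.038  -0.0282]
  plate x [-0.0648  0.0526]
```

View pics/c10.png

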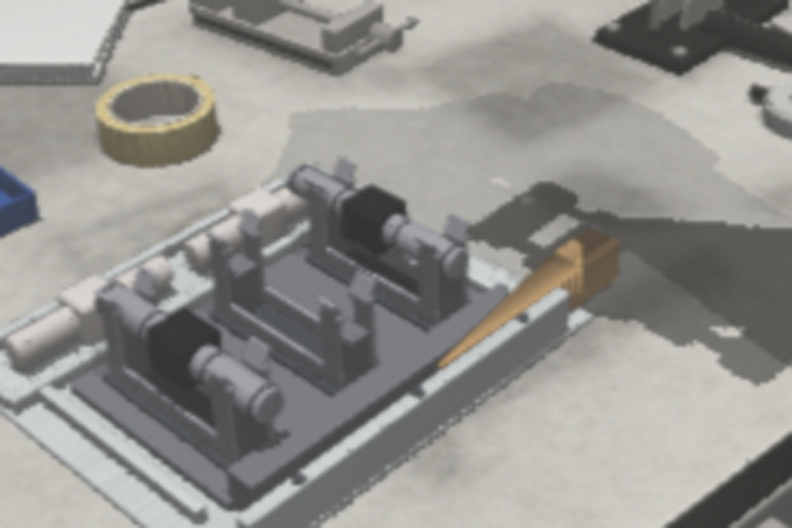

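View pics/wrist10.png

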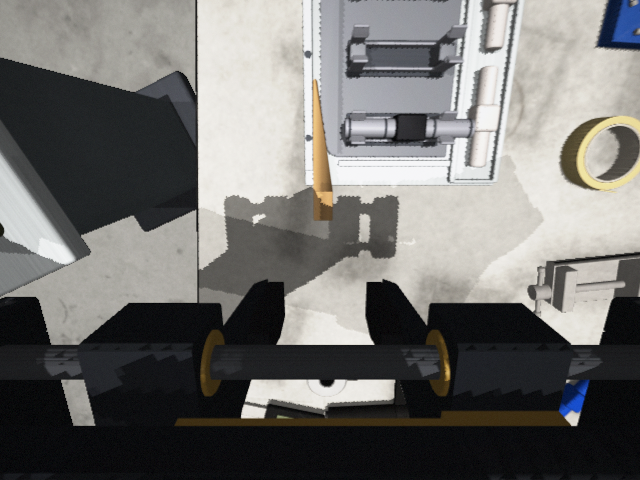

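Both probes are in their stations and the blanks in the trough. The wedge is in the lane, with its head at (323,210) and its tip at (316,82) in the wrist view. A last check on the right probe's levelness and its offset from its own prongs.

```bash
python3 - <<'E'
from h import *
for n in ("wrist","side","scene"):
    p=bot.get_image(n); W=cloud(p); z=W[...,2]; r=toR(W[...,:2]); o=(p["depth"]>0)
    if n=="wrist": o&=np.arange(480)[:,None]<300
    print(n)
    for ys in (-.062,.062):
        k=o&(abs(r[...,1]-ys)<.009)&(z>.043)&(z<.07)
        print(ys,[(round(x,3),np.percentile(z[j],85).round(4)) for x in np.arange(-.06,.073,.006) for j in [k&(abs(r[...,0]-x)<.003)] if j.sum()>3])
        m=o&(z>.0565)&(z<.066)&(abs(abs(r[...,1]-ys)-.011)<.005)&(abs(abs(r[...,0])-.038)<.012); g=r[m][:,0]
        print("  prongs",len(g),g[g<0].mean().round(4) if (g<0).any() else None,g[g>0].mean().round(4) if (g>0).any() else None)
        c=p["color"].max(-1)<60; d=k&c&(abs(r[...,0])<.03)
        if d.sum()>20: print("  black collar x",np.percentile(r[d][:,0],[3,97]).round(4))
E
```

```text
wrist
-0.062 [(np.float64(-0.042), np.float64(0.0536)), (np.float64(-0.036), np.float64(0.0549)), (np.float64(-0.03), np.float64(0.0548)), (np.float64(-0.024), np.float64(0.0533)), (np.float64(-0.018), np.float64(0.0531)), (np.float64(-0.012), np.float64(0.0534)), (np.float64(-0.006), np.float64(0.0534)), (np.float64(-0.0), np.float64(0.0569)), (np.float64(0.006), np.float64(0.0571)), (np.float64(0.012), np.float64(0.0572)), (np.float64(0.018), np.float64(0.0572)), (np.float64(0.024), np.float64(0.0566)), (np.float64(0.03), np.float64(0.0535)), (np.float64(0.036), np.float64(0.054)), (np.float64(0.042), np.float64(0.055)), (np.float64(0.048), np.float64(0.0538)), (np.float64(0.054), np.float64(0.0535)), (np.float64(0.06), np.float64(0.0532)), (np.float64(0.066), np.float64(0.0535))]
  prongs 384 -0.0341 0.0415
  black collar x [-0.0017  0.0232]
0.062 []
  prongs 0 None None
side
-0.062 [(np.float64(-0.042), np.float64(0.0519)), (np.float64(-0.036), np.float64(0.0558)), (np.float64(-0.03), np.float64(0.0567)), (np.float64(-0.024), np.float64(0.053)), (np.float64(-0.018), np.float64(0.
[... 2577 characters left out ...]
03), np.float64(0.057)), (np.float64(-0.024), np.float64(0.0523)), (np.float64(-0.018), np.float64(0.0522)), (np.float64(-0.012), np.float64(0.0554)), (np.float64(-0.006), np.float64(0.0574)), (np.float64(-0.0), np.float64(0.0576)), (np.float64(0.006), np.float64(0.0577)), (np.float64(0.012), np.float64(0.0577)), (np.float64(0.018), np.float64(0.0551)), (np.float64(0.024), np.float64(0.0525)), (np.float64(0.03), np.float64(0.053)), (np.float64(0.036), np.float64(0.0534)), (np.float64(0.042), np.float64(0.0571)), (np.float64(0.048), np.float64(0.0581)), (np.float64(0.054), np.float64(0.0523)), (np.float64(0.06), np.float64(0.052))]
  prongs 33 -0.0332 0.0429
  black collar x [-0.025   0.0227]
```

```bash
python3 - <<'E'
from h import *
def prof(p,n,cut):
    W=cloud(p); z=W[...,2]; r=toR(W[...,:2]); o=(p["depth"]>0)&(np.arange(480)[:,None]<cut)
    for y0 in (-.03,-.005,.03):
        k=o&(abs(r[...,1]-y0)<.006)
        print(n,y0,[(round(x*1000),round(float(np.median(z[j]))*1000,1)) for a,b in ((-.082,-.056),(.048,.074)) for x in np.arange(a,b,.001) for j in [k&(abs(r[...,0]-x)<.0006)] if j.sum()>2])
prof(dict(np.load("w2.npz")),"before",290); prof(bot.get_image("wrist"),"now",300)
E
```

```text
before -0.03 [(-80, 26.6), (-79, 26.5), (-78, 26.4), (-77, 26.4), (-76, 26.3), (-75, 26.3), (-74, 25.8), (-73, 21.4), (-70, 25.4), (-69, 25.0), (-68, 25.3), (-67, 25.8), (-66, 25.1), (-65, 25.4), (-64, 25.1), (-63, 26.0), (-62, 24.9), (-61, 26.0), (-60, 25.8), (-59, 25.3), (-58, 25.2), (-57, 25.7), (48, 10.7), (49, 10.2), (50, 10.6), (51, 10.3), (52, 10.4), (53, 10.8), (54, 10.8), (55, 10.0), (56, 4.5), (57, 4.1), (58, 5.1), (59, 5.0), (60, 4.8), (61, 4.5), (62, 4.5), (63, 4.6), (64, 4.3), (65, 9.7), (66, 12.2), (67, 12.3), (68, 12.6), (69, 12.7), (70, 11.8), (71, 11.3), (72, 4.4), (73, 5.1)]
before -0.005 [(-81, 26.2), (-80, 26.2), (-79, 26.7), (-78, 26.5), (-77, 26.2), (-76, 26.8), (-75, 26.9), (-74, 26.1), (-73, 20.6), (-69, 26.0), (-68, 25.1), (-67, 25.6), (-66, 25.5), (-65, 25.3), (-64, 25.7), (-63, 25.8), (-62, 25.5), (-61, 25.5), (-60, 25.9), (-59, 25.5), (-58, 25.3), (-57, 25.6), (48, 11.0), (49, 10.6), (50, 10.4), (51, 10.5), (52, 10.4), (53, 10.4), (54, 10.7), (55, 10.3), (56, 5.3), (57, 4.3), (58, 4.7), (59, 4.7), (60, 5.0), (61, 4.6), (62, 4.7), (63, 5.1), (64, 4.4), (65,
[... 1782 characters left out ...]
63, 4.4), (64, 5.2), (65, 7.6), (66, 11.7), (67, 12.8), (68, 12.5), (69, 12.7), (70, 11.8), (71, 11.4)]
now 0.03 [(-82, 0.5), (-80, 26.2), (-79, 26.4), (-78, 27.0), (-77, 26.7), (-76, 26.6), (-75, 26.5), (-74, 26.6), (-73, 25.2), (-72, 4.7), (-71, 4.6), (-70, 4.8), (-69, 4.6), (-68, 4.7), (-67, 4.7), (-66, 4.5), (-65, 25.6), (-64, 25.6), (-63, 25.7), (-62, 25.7), (-61, 25.8), (-60, 25.3), (-59, 25.6), (-58, 25.7), (-57, 25.4), (48, 10.7), (49, 10.7), (50, 10.5), (51, 10.4), (52, 10.7), (53, 10.4), (54, 10.5), (55, 10.8), (56, 10.7), (57, 10.7), (58, 10.6), (59, 9.9), (60, 9.9), (62, 5.3), (63, 4.7), (64, 4.9), (65, 9.1), (66, 12.0), (67, 12.6), (68, 12.4), (69, 12.8), (70, 12.5), (71, 11.2)]
```

The lane gap now measures about 7.3 mm, where 7.45 mm is the stop. It was about 3 mm at the start, so the rack is at its stop and the wedge is tight. The arm is clear, so I'm handing the job in.

```bash
python3 -c "
from station import bot
print(bot.finish_job())"
```

```text
the job is handed in; nothing more can be done
None
```

I handed the job in, and no verdict came back: both blanks lie in the trough, both probes are snapped in level (right one about 7 mm off-centre lengthwise, limit 12 mm), and the wedge is tight with its tip about 64 mm inside the mouth and the rack at its stop by the measured gap.

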